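# Close and clamp the filter hatch of a dust extractor

### The arm

A 6-joint arm with a two-finger parallel gripper is mounted at the origin on the work surface. World frame = base frame: x ahead of the robot, y to its left, z up, the work surface at z = 0. Lengths are in mm, angles in rad, forces in N, time in s.
With the tool pointing down it reaches from about 350 to 875 mm from the base axis. Payload 4.2 kg.
Tool frame: the origin (TCP) lies midway between the tips of the shut fingers; the grasp point (between the pads) lies 19 mm behind it; z points along the fingers, y is the line along which they close (so a half turn about z gives the same grasp; the last joint's range is limited). The gripper opens to 85 mm and grips with 20 to 120 N. Pads are 22 mm wide; open, the fingers measure 114 mm over their backs; the gripper's body (76 mm by 85 mm) begins 54 mm behind the grasp point. The pads swing forward as they close: fully open they stand 13 mm farther back than shut.
Start: joints at [1.403, 0.385, 0.008, 0, -1.194, -0.259], TCP at [258.691, 568.927, 231.312] pointing down, gripper open.
Joint ranges: [-3.14, 3.14], [-1.21, 2.06], [-1.07, 1.41], [-3.16, 2.05], [-2.99, -0.16], [-3.1, 3.1]. Speed limits (rad/s): [2.79, 2.79, 3.14, 3.14, 3.14, 3.14].

### API

Orientations are given as a unit quaternion [x, y, z, w].
In Python, from bench import arm, eyes, nets gives the robot as it stands.
- The arm moves only by the tool apply_moves, never from a script. Its arguments are lists of equal length, an entry for each row: "delta_rot": the turn, a rotation vector about the tool's x, y, z as a fraction of full scale, a list of three; "xyz": the shift along the tool's x, y, z as a fraction of full scale, a list of three; "hand": the gripper command: -1 is fully open, 1 is shut, values between are in proportion. In form: {"delta_rot": [[ax, ay, az], ...], "xyz": [[dx, dy, dz], ...], "hand": [hand, ...]}. A call has 1 to 20 rows; each row shifts and turns the commanded pose from where the row before left it, along the tool's axes as they then stand; what a row does not reach is not made up. Full scale, the value 1, is 0.025 m for a shift and 6 degrees for a turn. A row lasts 1/12 s, in which the tool goes at most 41.7 mm and 7.16 degrees, less where a joint would pass 70% of its speed; a pose out of reach is approached as far as the arm can. A call with a number of a shift or a turn outside -1 to 1 is refused whole. A call with a gripper value outside its range is refused whole. The fingers move at their own pace and stop on an object; the grip force is fixed at half the most. Time passes only in rows, so rows that do not move let the fingers close. It gives the time, the measured TCP pose, the force, the opening and the grip force at its end, in the units of the state.
- arm.read_state(): the state, without advancing time (a new reading comes with each control period).
- eyes.get_image(name): name is "scene" or "top" or "wrist"; returns a dict with "frame" (400x640x3 uint8, red, green, blue), "range_z" (400x640 float32, mm along the optical axis (not along the pixel's ray), 0 where there is no reading), "camera_matrix" (3x3 intrinsics, pixels), "R" (3x3) and "t" (3): a world point X has camera coordinates R X + t; the wrist camera has in their place "hand_eye" (4x4, takes a point from camera to tool coordinates, whose origin is the TCP and whose axes are the flange's). Camera axes: x right, y down, z forward; pixel columns grow to the right and rows downward; lengths in mm; the calibration is good to about 2 mm. A picture is of the moment at which its call begins: read the wrist's pose just before it.
- arm.job_done(): hands the job in; it is judged then, once.
Trained networks look in a picture, given as the dict that the camera call returned (one of the last four; its "shot" number tells which), for a name from the list of things; names that differ only in an ending like _2 or _b are one class to them, and where a whole thing is asked for, a point or a joint stands for the part that bears it (a point fixed in the world has none). Each returns a list of dicts, best first, with "score" (0 to 1); they miss things now and then, are a little off and sometimes report something else, mostly with a low value. They report only what shows in the picture. A call takes as long as a camera call. They do not tell look-alikes from the thing itself.
- nets.look_for(name, picture): "bbox" ([left, top, right, bottom] in pixels, round what is visible of it).
- nets.masks_of(name, picture): "region" (400x640 bool, what is visible of it) and "bbox" ([left, top, right, bottom] in pixels, round what is visible of it).
The state is a dict: "clock": time; "joints": joint angles; "joint_vel": joint speeds; "joint_efforts": joint torques, N m; "position": TCP position; "ee_rot": TCP orientation; "contact_force": force on the tool from outside, world axes, zero at the start; "wrist_torque": the same for the moment, N m; "gripper_width": finger opening in mm; "grasp_force": force on a finger pad.
Only numpy, scipy, OpenCV 4.12 (cv2) and the standard library are available. Lean on these libraries where they do the work, as an engineer would, in place of code of your own. Each camera call takes 0.05 s, during which the arm holds its last target. There are 200 camera calls.

### The job

Put the yellow hatch cover back on the bench-top dust extractor: with its top still held off the face, hook its steel lower lip under the ledge, then swing the top down shut onto the gasket. Swing the clamp bar up across the cover into its keeper and crank the clamp screw clockwise until the orange tab pops out of its case, stopping less than half a turn after that; let go and leave the jar, the brush and the old filter where they are.

Things in the scene. Friction and masses are not known exactly. Their poses are not given: they have to be found in the camera images.
- hatch: Hatch on the extractor's blue front, which rises away from the robot at 30 degrees to the bench. Origin: centre of the black gasket's outer surface, about 150 mm up; x up the slope, y to its left, z square out of the face. Opening 100 (x) by 90 mm; gasket 124 by 114 mm, 3 mm proud of the blue face. When the cover is shut its axes match these and its back lies at z = 0, centred.
- ledge (a point): Steel ledge below the opening; the point is the middle of its up-slope edge, on its underside (hatch x -88, y 0, z 12 mm). The ledge is 4 mm thick, 100 mm wide in y, 16 mm deep under it down to a stop wall (hatch x = -104 mm), with 15 mm of room between it and the blue face. Axes as the hatch.
- cover_handle (a point): Centre of the loose yellow cover's handle. The cover first lies flat on the bench, handle up. Cover axes: x to its top (handle) edge, z out of its front. Handle: black bar 14 mm square, 90 mm along y (78 mm between its legs), centre 40 mm above the cover's back and 52 mm up in x from its middle. Plate 150 (x) by 125 by 10 mm, 0.3 to 0.5 kg; steel disc 44 mm wide, 4 mm high in its middle.
- cover_lip (a point): Middle of the free end of the cover's steel lip, a flat tongue flush with the cover's back at its lower (-x) edge: 90 mm wide, 5 mm thick, sticking out 26 mm. The point is 101 mm from the plate's middle, 153 mm from the handle in x, 2.5 mm above the back. The lip goes under the ledge with the cover up to about 20 degrees open.
- clamp_bar (a joint): Swing of the steel clamp bar, rad: 0 = straight across the cover at its stop in the keeper; grows as it swings down the slope, clockwise seen from above the face. Starts 1.55 to 1.85, hanging beside the hatch. Stays where left; 5 to 15 N at its knob moves it up the slope; at 0 a spring ball clicks up behind its end. Bar 28 mm wide, 34 to 50 mm off the gasket plane.
- bar_pivot (a point): Pivot of the clamp bar: on its turning axis (square to the face), half-way through the bar, left of the hatch at hatch x 0, y 96, z 42 mm. The keeper for its free end is on the right at hatch y -101 mm and no higher than the bar. Axes as the hatch.
- bar_knob (a point): Middle of the round black knob standing on the bar near its free end, for swinging it: 20 mm thick, from 50 to 88 mm off the gasket plane (this point 70 mm), 168 mm from the pivot's axis. Fixed to the bar.
- crank (a joint): Turn of the clamp screw's crank, rad; grows clockwise seen from above the face and drives the rubber-footed spindle down 8 mm a turn. Starts 0 to 1.2; at 0 its arm points along the bar to the pivot. On the shut cover the foot meets the steel disc at about 3.5 and the tab pops out at about 6.7. Stays where left; about 3 N at the grip turns it.
- crank_axis (a point): Point on the crank's turning axis, level with the middle of the red grip; 96 mm from the bar's pivot along the bar. The axis is square to the hatch face.
- grip_mid (a point): Middle of the crank's round red grip: 22 mm thick, 48 mm long, parallel to the crank's axis and 45 mm from it, free to spin on its pin, its outer end free. 116 mm off the gasket plane at crank 0; comes down 8 mm a turn.
- clamp_nut (a joint): Lift of the brass sprung nut out of the bar as the foot presses on the cover, m: 0 at rest; about 14 N plus 6 N per mm. At about 0.004 (some 40 N) it lets the tab go. Above 0.008 is too tight.
- force_tab (a joint): The sprung orange force tab in the black case on the bar near the pivot, m: 0 = held in, 0.022 = popped out of the case's up-slope side (14 mm wide, sticks out about 18 mm). It stays out.
- jar: Bystander: amber glass jar with a steel lid, 68 mm across, 95 mm high, on the bench. Origin under its middle.
- dust_brush: Bystander: wooden-handled dusting brush, 200 mm long, lying on the bench. Origin under its middle.
- old_filter: Bystander: used pleated filter cartridge standing on the bench, 92 mm across, 120 mm high. Origin under its middle.
Things that resemble listed ones, but are neither listed nor needed, are in the scene too. Of the things that look like the part that bears cover_handle, the largest one is meant.

How it is judged:
By the outcome, as a careful person would: the job done as asked, in the order asked, and still so for the second after the job is handed in, with the robot touching nothing.
It also fails if it takes over 69 s, if anything falls off the work surface, if the arm or the gripper's body presses on something with over 40 N, if the wrist force passes 120 N, or if a joint passes its speed limit or range.

## Working session

There is one attempt and no reset: what is moved stays moved. The work goes in short steps, Python scripts to look and compute and a tool call to move; the robot and the scene stay as the last step left them, time stands still between calls to the robot, and variables do not carry over. Pictures are saved under pics/ and viewed, at most 10 in all, crops included, and the job is handed in when it is done.

Besides the shell and the picture viewer there is one more tool, called after ">>>" as name(argument=value, ...), one argument or row to a line, values as JSON. apply_moves: Moves the arm, as the interface text tells. Its arguments: {"type":"object","properties":{"delta_rot":{"type":"array"},"xyz":{"type":"array"},"hand":{"type":"array"}},"required":["delta_rot","xyz","hand"]}

```bash
mkdir -p pics; cat > h.py <<'E'
import numpy as np, cv2
from bench import arm, eyes, nets
from scipy.spatial.transform import Rotation as Rn
def world(p):
    "HxWx3 world points of a picture with R,t"
    K=np.array(p['camera_matrix']);z=p['range_z'].astype(float)
    v,u=np.mgrid[0:z.shape[0],0:z.shape[1]]
    c=np.stack([(u-K[0,2])/K[0,0]*z,(v-K[1,2])/K[1,1]*z,z],-1)
    if 'hand_eye' in p:
        H=np.array(p['hand_eye']);s=p['state'];Rw=Rn.from_quat(s['ee_rot']).as_matrix()
        W=(c@H[:3,:3].T+H[:3,3])@Rw.T+np.array(s['position'])
    else: W=(c-np.array(p['t']))@np.array(p['R'])
    W[z<=0]=np.nan
    return W
def shot(n):
    s=arm.read_state();p=eyes.get_image(n)
    if n=='wrist':p['state']=s
    return p
def save(img,f): cv2.imwrite(f,cv2.cvtColor(img,cv2.COLOR_RGB2BGR))
E
python3 - <<'E'
from h import *
ims=[]
for n in ['scene','top']:
    p=shot(n);W=world(p);ims.append(p['frame'])
    np.savez(f'{n}.npz',W=W,f=p['frame'],K=p['camera_matrix'],R=p['R'],t=p['t'])
    save(p['frame'],f'pics/{n}0.png')
    for nm in ['hatch','cover_handle','cover_lip','clamp_bar','bar_knob','crank','grip_mid','force_tab','jar','dust_brush','old_filter']:
        for d in nets.masks_of(nm,p)[:3]:
            m=d['region'];print(n,nm,round(d['score'],2),np.round(d['bbox']),np.round(np.nanmedian(W[m],0)),m.sum())
E
```

```text
scene hatch 0.83 [273. 216. 386. 284.] [687.  80. 173.] 3627
scene cover_handle 0.82 [292. 203. 318. 220.] [ 422. -139.    8.] 403
scene cover_handle 0.56 [236. 189. 278. 220.] [ 466. -329.   12.] 882
scene cover_handle 0.56 [211. 169. 246. 191.] [ 370. -533.    8.] 344
scene cover_lip 0.88 [217. 171. 240. 190.] [ 370. -532.    8.] 334
scene cover_lip 0.85 [292. 200. 318. 220.] [ 424. -140.    8.] 429
scene cover_lip 0.61 [234. 189. 280. 219.] [ 465. -331.   12.] 889
scene clamp_bar 0.95 [349. 214. 387. 254.] [587. 168. 186.] 641
scene bar_knob 0.91 [349. 213. 384. 253.] [589. 169. 188.] 570
scene bar_knob 0.34 [359. 213. 376. 235.] [577. 147. 200.] 170
scene crank 0.61 [361. 214. 377. 234.] [576. 146. 193.] 187
scene grip_mid 0.52 [234. 191. 281. 219.] [ 467. -330.   11.] 911
scene grip_mid 0.51 [360. 214. 366. 226.] [574. 142. 223.] 74
scene grip_mid 0.51 [427. 272. 441. 328.] [666. 427.  19.] 496
scene force_tab 0.33 [273. 215. 385. 287.] [685.  84. 173.] 3902
scene force_tab 0.3 [234. 190. 282. 223.] [ 467. -330.   12.] 894
scene dust_brush 0.95 [427. 272. 442. 327.] [660. 426.  
[... 444 characters left out ...]
 412. -142.    7.] 619
top cover_lip 0.76 [377. 198. 418. 243.] [ 449. -331.   11.] 1221
top cover_lip 0.56 [433. 227. 461. 256.] [ 360. -534.    7.] 583
top clamp_bar 0.59 [257. 156. 276. 207.] [590. 167. 182.] 478
top bar_knob 0.65 [254. 154. 276. 208.] [587. 167. 179.] 586
top crank 0.51 [261. 183. 278. 194.] [570. 153. 188.] 130
top crank 0.21 [256. 157. 279. 206.] [593. 167. 180.] 558
top grip_mid 0.37 [270. 182. 274. 193.] [562. 140. 231.] 42
top force_tab 0.23 [256. 123. 340. 210.] [674.  62. 157.] 4704
top jar 0.83 [213. 210. 235. 226.] [451. 347.  93.] 258
top dust_brush 0.67 [198. 151. 211. 200.] [648. 423.  17.] 346
top old_filter 0.94 [399. 150. 431. 177.] [ 668. -396.  118.] 636
```

```bash
python3 - <<'E'
from h import *
a=np.load('scene.npz');b=np.load('top.npz')
x=cv2.resize(a['f'][160:340,180:460],(800,514),interpolation=3)
y=cv2.resize(b['f'][110:270,190:470],(800,457),interpolation=3)
save(x,'pics/s1.png');save(y,'pics/t1.png')
for n,d in (('scene',a),('top',b)): print(n,'cam at',np.round(-d['R'].T@d['t']),d['K'][0,0], np.round(d['R'],2).tolist())
# plate pose: yellow pixels near big cover
for n,d in (('scene',a),('top',b)):
    W=d['W'];hsv=cv2.cvtColor(d['f'],cv2.COLOR_RGB2HSV)
    m=(hsv[...,0]>18)&(hsv[...,0]<35)&(hsv[...,1]>120)&(abs(W[...,0]-455)<130)&(abs(W[...,1]+333)<110)&(W[...,2]>3)&(W[...,2]<18)
    r=cv2.minAreaRect(W[m][:,:2].astype(np.float32));print(n,m.sum(),r,np.median(W[m],0))
    hb=(abs(W[...,0]-455)<130)&(abs(W[...,1]+333)<110)&(W[...,2]>35)&(W[...,2]<60)
    r=cv2.minAreaRect(W[hb][:,:2].astype(np.float32));print('handle',hb.sum(),r,np.median(W[hb],0))
E
```

```text
scene cam at [1370.  312. 1099.] 364.4355086281149 [[-0.38, 0.92, -0.01], [0.66, 0.27, -0.7], [-0.65, -0.27, -0.71]]
top cam at [ 419.  -24. 1771.] 436.73353359672427 [[-0.0, -1.0, 0.0], [-1.0, 0.0, -0.06], [0.06, -0.0, -1.0]]
scene 610 ((466.6683349609375, -339.10601806640625), (133.6437225341797, 154.7957305908203), 71.50323486328125) [ 465.87844347 -327.14421535   11.16020186]
handle 74 ((514.9722290039062, -357.4184265136719), (96.73994445800781, 15.018547058105469), 67.52699279785156) [ 518.06227561 -352.91151064   46.83892336]
top 826 ((461.02581787109375, -337.270751953125), (127.08614349365234, 149.9015350341797), 68.70008850097656) [ 454.56079052 -333.44028296   10.26485982]
handle 85 ((509.2309265136719, -356.8388366699219), (94.4737777709961, 14.287301063537598), 68.42037200927734) [ 507.74974777 -354.7218451    46.40439229]
```

View pics/s1.png

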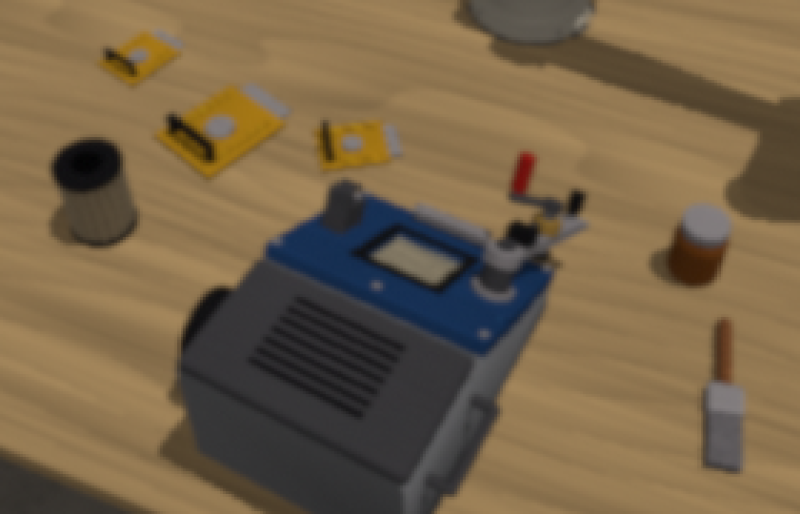

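View pics/t1.png

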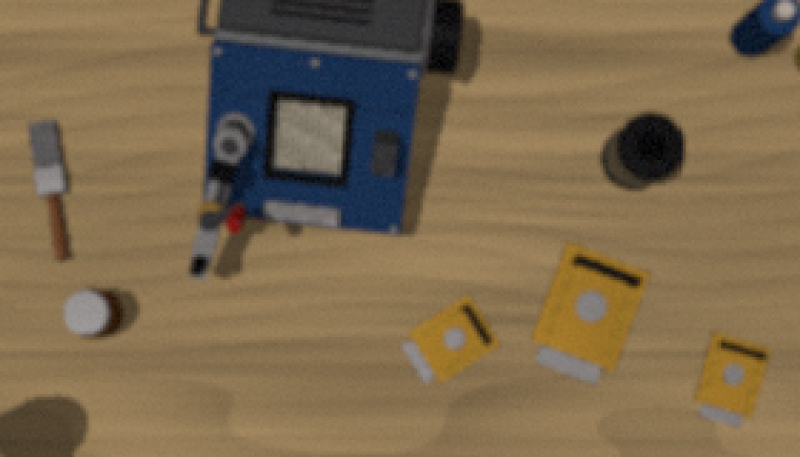

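```bash
cat >> h.py <<'E'
from scipy.linalg import logm,expm
def T(R,p):
    M=np.eye(4);M[:3,:3]=R;M[:3,3]=p;return M
def cur():
    s=arm.read_state();return T(Rn.from_quat(s['ee_rot']).as_matrix(),s['position'])
def plan(A,B,n=None):
    "n identical rows (body twist) from pose A to B"
    X=np.real(logm(np.linalg.inv(A)@B))
    w=np.degrees([X[2,1],X[0,2],X[1,0]])/6;v=X[:3,3]/25
    if n is None:n=int(np.ceil(max(np.abs(np.r_[w,v]).max(),1e-6)/.98))
    # discrete rows: use exact nth-root shift
    E=expm(X/n);v=E[:3,3]/25
    print('rows',n,'rot',np.round(w/n,3).tolist(),'xyz',np.round(v,3).tolist())
    return n
def tool(zdir,ydir):
    z=np.array(zdir,float);z/=np.linalg.norm(z);y=np.array(ydir,float);y-=z*(y@z);y/=np.linalg.norm(y)
    return np.c_[np.cross(y,z),y,z]
E
python3 - <<'E'
from h import *
s=arm.read_state();print(np.round(cur(),3),s['joints'],s['gripper_width'])
for n in ['scene','top']:
    d=np.load(n+'.npz');W=d['W'];hsv=cv2.cvtColor(d['f'],cv2.COLOR_RGB2HSV)
    m=(hsv[...,0]>95)&(hsv[...,0]<125)&(hsv[...,1]>120)&(abs(W[...,0]-670)<170)&(abs(W[...,1]-65)<180)&(W[...,2]>40)
    P=W[m];
    for k in range(5):
        c=P.mean(0);nn=np.linalg.svd(P-c)[2][2];nn*=np.sign(nn[2]);r=(P-c)@nn;P=P[abs(r)<max(5,2*r.std())]
    print(n,len(P),c,nn,r.std(),'slope',np.degrees(np.arccos(nn[2])),'yaw',np.degrees(np.arctan2(-nn[1],-nn[0])))
a=np.radians(30)
C=np.array([674,62,157.])
zt=np.array([np.sin(a),0,-np.cos(a)])
for sg in (1,-1):
    B=T(tool(zt,[sg*np.cos(a),0,sg*np.sin(a)]),C-zt*230)
    print(sg,B[:3,3]);plan(cur(),B)
E
```

```text
[[ 9.10000e-01 -4.14000e-01  0.00000e+00  2.58688e+02]
 [-4.14000e-01 -9.10000e-01  0.00000e+00  5.68947e+02]
 [ 0.00000e+00 -0.00000e+00 -1.00000e+00  2.31329e+02]
 [ 0.00000e+00  0.00000e+00  0.00000e+00  1.00000e+00]] [ 1.40261864e+00  3.84689571e-01  7.92236726e-03  1.56758865e-05
 -1.19398058e+00 -2.58586121e-01] 85.72270085014465
scene 1582 [711.63006737  60.12219406 165.92883001] [-0.49224829  0.05860046  0.86848006] 1.4806475286569145 slope 29.717509987551814 yaw -6.788913747142253
top 2158 [692.55090869  40.41199856 156.91755706] [-0.49556956  0.05835453  0.86660577] 2.8978928399473878 slope 29.93342764049513 yaw -6.715792312992449
1 [559.          62.         356.18584287]
rows 30 rot [-0.107, 0.166, -0.619] xyz [0.031, 0.952, 0.074]
-1 [559.          62.         356.18584287]
rows 26 rot [0.171, 0.11, 0.41] xyz [0.973, 0.02, -0.154]
```

```bash
python3 - <<'E'
from h import *
y=np.radians(-6.75);a=np.radians(30)
hx=np.array([np.cos(a)*np.cos(y),np.cos(a)*np.sin(y),np.sin(a)]);hz=np.array([-np.sin(a)*np.cos(y),-np.sin(a)*np.sin(y),np.cos(a)])
B=T(tool(-hz,-hx),np.array([650,80,150])+hz*230)
print(B[:3,3]);n=plan(cur(),B,30)
A=cur();X=np.real(logm(np.linalg.inv(A)@B))
for k in (8,15,22):print(np.round((A@expm(X*k/30))[:3,3]))
E
```

```text
[535.79712745  93.51680071 349.18584287]
rows 30 rot [0.144, 0.105, 0.392] xyz [0.8, -0.023, -0.111]
[394. 486. 259.]
[481. 380. 290.]
[530. 252. 321.]
```

>>> apply_moves(
  delta_rot=[
    [0.144,0.105,0.392],
    [0.144,0.105,0.392],
    [0.144,0.105,0.392],
    [0.144,0.105,0.392],
    [0.144,0.105,0.392],
    [0.144,0.105,0.392],
    [0.144,0.105,0.392],
    [0.144,0.105,0.392],
    [0.144,0.105,0.392],
    [0.144,0.105,0.392],
    [0.144,0.105,0.392],
    [0.144,0.105,0.392],
    [0.144,0.105,0.392],
    [0.144,0.105,0.392],
    [0.144,0.105,0.392],
    [0.144,0.105,0.392],
    [0.144,0.105,0.392],
    [0.144,0.105,0.392],
    [0.144,0.105,0.392],
    [0.144,0.105,0.392],
  ],
  xyz=[
    [0.8,-0.023,-0.111],
    [0.8,-0.023,-0.111],
    [0.8,-0.023,-0.111],
    [0.8,-0.023,-0.111],
    [0.8,-0.023,-0.111],
    [0.8,-0.023,-0.111],
    [0.8,-0.023,-0.111],
    [0.8,-0.023,-0.111],
    [0.8,-0.023,-0.111],
    [0.8,-0.023,-0.111],
    [0.8,-0.023,-0.111],
    [0.8,-0.023,-0.111],
    [0.8,-0.023,-0.111],
    [0.8,-0.023,-0.111],
    [0.8,-0.023,-0.111],
    [0.8,-0.023,-0.111],
    [0.8,-0.023,-0.111],
    [0.8,-0.023,-0.111],
    [0.8,-0.023,-0.111],
    [0.8,-0.023,-0.111],
  ],
  hand=[-1,-1,-1,-1,-1,-1,-1,-1,-1,-1,-1,-1,-1,-1,-1,-1,-1,-1,-1,-1],
)

```text
clock: 2.87
position: [520.6, 288.8, 312.3]
ee_rot: [0.795, -0.579, 0.135, -0.12]
contact_force: [0.0, -0.1, -0.5]
gripper_width: 85.3
grasp_force: 0.0
```

>>> apply_moves(
  delta_rot=[
    [0.144,0.105,0.392],
    [0.144,0.105,0.392],
    [0.144,0.105,0.392],
    [0.144,0.105,0.392],
    [0.144,0.105,0.392],
    [0.144,0.105,0.392],
    [0.144,0.105,0.392],
    [0.144,0.105,0.392],
    [0.144,0.105,0.392],
    [0.144,0.105,0.392],
    [0,0,0],
    [0,0,0],
  ],
  xyz=[
    [0.8,-0.023,-0.111],
    [0.8,-0.023,-0.111],
    [0.8,-0.023,-0.111],
    [0.8,-0.023,-0.111],
    [0.8,-0.023,-0.111],
    [0.8,-0.023,-0.111],
    [0.8,-0.023,-0.111],
    [0.8,-0.023,-0.111],
    [0.8,-0.023,-0.111],
    [0.8,-0.023,-0.111],
    [0,0,0],
    [0,0,0],
  ],
  hand=[-1,-1,-1,-1,-1,-1,-1,-1,-1,-1,-1,-1],
)

```text
clock: 3.87
position: [535.4, 92.7, 349.4]
ee_rot: [-0.641, 0.722, -0.194, 0.173]
contact_force: [0.0, 1.3, -0.0]
gripper_width: 85.2
grasp_force: 0.0
```

```bash
python3 - <<'E'
from h import *
import pickle
p=shot('wrist');W=world(p);pickle.dump((p,W),open('w1.pkl','wb'))
print(p['state']['clock'],p['state']['position'],p['state']['joints']);print(np.round(p['hand_eye'],3),p['camera_matrix'][0,0])
save(p['frame'],'pics/w1.png')
for nm in ['hatch','clamp_bar','bar_knob','crank','grip_mid','force_tab']:
    for d in nets.masks_of(nm,p)[:2]:
        m=d['region'];print(nm,round(d['score'],2),np.round(d['bbox']),np.round(np.nanmedian(W[m],0)),m.sum())
E
```

```text
3.8667 [535.3502463   92.69767632 349.41787428] [ 0.63125589 -0.06199882 -0.52125922  0.50745211 -0.77711959 -1.0559944 ]
[[-1.00000e-03 -9.44000e-01 -3.29000e-01  8.53840e+01]
 [ 1.00000e+00 -1.00000e-03  1.00000e-03  5.33000e-01]
 [-1.00000e-03 -3.29000e-01  9.44000e-01 -1.41645e+02]
 [ 0.00000e+00  0.00000e+00  0.00000e+00  1.00000e+00]] 343.43221740827494
hatch 0.87 [182.   5. 473. 284.] [659.  45. 148.] 54763
clamp_bar 0.62 [275. 215. 472. 286.] [570. 167. 178.] 6582
bar_knob 0.75 [278. 214. 476. 283.] [571. 168. 177.] 6731
crank 0.87 [360. 219. 402. 282.] [563. 141. 214.] 1410
grip_mid 0.9 [355. 225. 389. 266.] [561. 138. 228.] 959
grip_mid 0.22 [359. 220. 403. 282.] [564. 142. 212.] 1487
```

View pics/w1.png

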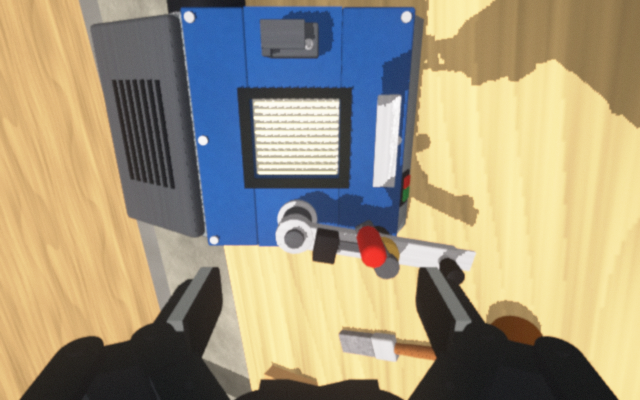

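```bash
python3 - <<'E'
from h import *
import pickle
p,W=pickle.load(open('w1.pkl','rb'));f=p['frame'];g=f.max(-1)
hsv=cv2.cvtColor(f,cv2.COLOR_RGB2HSV)
blue=(hsv[...,0]>100)&(hsv[...,0]<125)&(hsv[...,1]>150)&(f[...,2]>90)
v,u=np.mgrid[0:400,0:640]
P=W[blue&(u>185)&(u<415)&(v<243)];P=P[~np.isnan(P[:,0])]
for k in range(8):
    c=P.mean(0);n=np.linalg.svd(P[::5]-c)[2][2];n*=np.sign(n[2]);r=(P-c)@n;P=P[abs(r)<max(2,2*r.std())]
print('face n',n,'slope',np.degrees(np.arccos(n[2])),'yaw',np.degrees(np.arctan2(-n[1],-n[0])),r.std())
box=(u>232)&(u<360)&(v>80)&(v<196)
m=((g<45)&box).astype(np.uint8)
k,l,st,_=cv2.connectedComponentsWithStats(m);i=1+np.argmax(st[1:,4]);print(st[i])
G=W[l==i];h=(G-c)@n;print('gasket height',np.nanpercentile(h,[5,25,50,75,95]))
# project gasket pixels onto plane 3mm above face along rays, get rect
K=p['camera_matrix'];H=p['hand_eye'];A=T(Rn.from_quat(p['state']['ee_rot']).as_matrix(),p['state']['position'])@H
def hit(uv,h):
    d=np.c_[(uv[:,0]-K[0,2])/K[0,0],(uv[:,1]-K[1,2])/K[1,1],np.ones(len(uv))]@A[:3,:3].T;o=A[:3,3]
    return o+d*(((c+n*h-o)@n)/(d@n))[:,None]
X=hit(np.argwhere(l==i)[:,::-1].astype(float),3)
hz=n;hx=np.array([0,0,1])-n*n[2];hx/=np.linalg.norm(hx);hy=np.cross(hz,hx)
q=np.c_[(X-c)@hx,(X-c)@hy].astype(np.float32);R=cv2.minAreaRect(q);print(R)
C=c+n*3+R[0][0]*hx+R[0][1]*hy;print('hatch C',C)
np.savez('hatch.npz',C=C,hx=hx,hy=hy,hz=hz)
# everything in hatch coords
Q=np.stack([(W-C)@hx,(W-C)@hy,(W-C)@hz],-1)
def st(name,mm):
    mm=mm&~np.isnan(Q[...,0]);print(name,mm.sum(),np.round(np.percentile(Q[mm],[3,50,97],axis=0),1).tolist())
red=((hsv[...,0]<8)|(hsv[...,0]>172))&(hsv[...,1]>150)&(u>345)&(u<400)&(v>215)&(v<275);st('grip',red)
st('ledge',(u>378)&(u<398)&(v>98)&(v<184))
st('keeper',(u>262)&(u<315)&(v>20)&(v<55))
st('knobtop',(u>440)&(u<465)&(v>258)&(v<285)&(Q[...,2]>75))
st('pivot top',(u>285)&(u<305)&(v>225)&(v<250))
mb=(Q[...,2]>42)&(Q[...,2]<58)&(u>300)&(u<475)&(v>205)&(v<290)&(Q[...,1]>60);st('bar',mb)
b=Q[mb][:,:2]; print('bar angle', [np.round(x,2) for x in (lambda l:(np.degrees(np.arctan2(l[1],l[0])),l))(cv2.fitLine(b.astype(np.float32),cv2.DIST_HUBER,0,.01,.01).ravel())])
E
```

```text
face n [-0.4956095   0.05874575  0.8665565 ] slope 29.93908503234727 yaw -6.7598611312380825 0.7709150979513939Traceback (most recent call last):
  File "<stdin>", line 13, in <module>
    return _wrapfunc(a, 'argmax', axis=axis, out=out, **kwds)
    return bound(*args, **kwds)
ValueError: attempt to get argmax of an empty sequence
```

```bash
cat > fit.py <<'E'
from h import *
import pickle
p,W=pickle.load(open('w1.pkl','rb'));f=p['frame'];g=f.max(-1)
hsv=cv2.cvtColor(f,cv2.COLOR_RGB2HSV)
blue=(hsv[...,0]>100)&(hsv[...,0]<125)&(hsv[...,1]>150)&(f[...,2]>90)
v,u=np.mgrid[0:400,0:640]
P=W[blue&(u>185)&(u<415)&(v<243)];P=P[~np.isnan(P[:,0])]
for k in range(8):
    c=P.mean(0);n=np.linalg.svd(P[::5]-c)[2][2];n*=np.sign(n[2]);r=(P-c)@n;P=P[abs(r)<max(2,2*r.std())]
print(f[138,235:262].tolist())
box=(u>232)&(u<360)&(v>80)&(v<196)
m=((g<80)&box).astype(np.uint8)
k,l,st,_=cv2.connectedComponentsWithStats(m);i=1+np.argmax(st[1:,4]);print(st[i])
G=W[l==i];h=(G-c)@n;print('gasket height',np.nanpercentile(h,[5,25,50,75,95]))
K=p['camera_matrix'];H=p['hand_eye'];A=T(Rn.from_quat(p['state']['ee_rot']).as_matrix(),p['state']['position'])@H
def hit(uv,h):
    d=np.c_[(uv[:,0]-K[0,2])/K[0,0],(uv[:,1]-K[1,2])/K[1,1],np.ones(len(uv))]@A[:3,:3].T;o=A[:3,3]
    return o+d*(((c+n*h-o)@n)/(d@n))[:,None]
X=hit(np.argwhere(l==i)[:,::-1].astype(float),3)
hz=n;hx=np.array([0,0,1])-n*n[2];hx/=np.linalg.norm(hx);hy=np.cross(hz,hx)
q=np.c_[(X-c)@hx,(X-c)@hy].astype(np.float32);R=cv2.minAreaRect(q);print(R)
C=c+n*3+R[0][0]*hx+R[0][1]*hy;print('hatch C',C)
np.savez('hatch.npz',C=C,hx=hx,hy=hy,hz=hz)
Q=np.stack([(W-C)@hx,(W-C)@hy,(W-C)@hz],-1)
def st(name,mm):
    mm=mm&~np.isnan(Q[...,0]);print(name,mm.sum(),np.round(np.percentile(Q[mm],[3,50,97],axis=0),1).tolist())
red=((hsv[...,0]<8)|(hsv[...,0]>172))&(hsv[...,1]>150)&(u>345)&(u<400)&(v>215)&(v<275);st('grip',red)
st('ledge',(u>378)&(u<398)&(v>98)&(v<184))
st('keeper',(u>262)&(u<315)&(v>20)&(v<55))
st('knobtop',(u>440)&(u<465)&(v>258)&(v<285)&(Q[...,2]>75))
st('pivot top',(u>285)&(u<305)&(v>225)&(v<250))
mb=(Q[...,2]>42)&(Q[...,2]<58)&(u>300)&(u<475)&(v>205)&(v<290)&(Q[...,1]>60);st('bar',mb)
b=Q[mb][:,:2];l=cv2.fitLine(b.astype(np.float32),cv2.DIST_HUBER,0,.01,.01).ravel();print('bar line',np.degrees(np.arctan2(l[1],l[0])),l)
E
python3 fit.py
```

```text
[[57, 109, 186], [58, 111, 187], [59, 110, 185], [59, 111, 188], [59, 106, 177], [55, 85, 134], [50, 61, 78], [52, 53, 53], [47, 48, 47], [50, 49, 49], [49, 50, 49], [51, 51, 50], [50, 50, 48], [53, 55, 54], [51, 50, 47], [53, 53, 51], [48, 53, 60], [43, 55, 76], [54, 68, 90], [99, 105, 109], [166, 161, 143], [213, 204, 173], [247, 243, 224], [252, 250, 234], [252, 250, 235], [252, 250, 236], [252, 250, 236]]
[ 238   88  114  100 3883]
gasket height [0.9313509  2.40585066 2.96420313 3.5305067  4.27963042]
((-7.591121673583984, 35.3480339050293), (111.66523742675781, 123.03035736083984), 89.91900634765625)
hatch C [677.49128596  55.77825742 148.55430825]
grip 877 [[-80.2, 63.3, 99.8], [-70.3, 67.4, 133.9], [-61.8, 79.8, 139.5]]
ledge 1611 [[-116.5, -43.1, -2.8], [-101.4, -1.3, 16.0], [-91.1, 44.8, 17.5]]
keeper 1762 [[-21.1, -113.7, 29.9], [1.0, -100.7, 48.5], [22.7, -87.8, 50.2]]
knobtop 399 [[-171.8, 8.5, 76.2], [-160.7, 119.4, 86.6], [-74.3, 130.1, 274.2]]
pivot top 455 [[-10.2, 83.7, 50.0], [-1.0, 93.7, 58.0], [8.6, 110.8, 60.2]]
bar 2216 [[-193.1, 84.9, 42.4], [-124.5, 112.9, 49.9], [-9.3, 133.2, 55.0]]
bar line -11.448002 [   0.9801052    -0.19847853 -108.93144     109.42892   ]
```

```bash
python3 - <<'E'
from h import *
B=T(tool([0,0,-1],[-np.cos(np.radians(-22)),-np.sin(np.radians(-22)),0]),[495,-350,200])
A=cur();plan(A,B,20);X=np.real(logm(np.linalg.inv(A)@B))
for k in (5,10,15):print(np.round((A@expm(X*k/20))[:3,3]))
E
```

```text
rows 20 rot [-0.249, 0.033, 0.124] xyz [0.891, -0.053, 0.317]
[544. -19. 316.]
[ 539. -132.  279.]
[ 523. -242.  240.]
```

>>> apply_moves(
  delta_rot=[
    [-0.249,0.033,0.124],
    [-0.249,0.033,0.124],
    [-0.249,0.033,0.124],
    [-0.249,0.033,0.124],
    [-0.249,0.033,0.124],
    [-0.249,0.033,0.124],
    [-0.249,0.033,0.124],
    [-0.249,0.033,0.124],
    [-0.249,0.033,0.124],
    [-0.249,0.033,0.124],
    [-0.249,0.033,0.124],
    [-0.249,0.033,0.124],
    [-0.249,0.033,0.124],
    [-0.249,0.033,0.124],
    [-0.249,0.033,0.124],
    [-0.249,0.033,0.124],
    [-0.249,0.033,0.124],
    [-0.249,0.033,0.124],
    [-0.249,0.033,0.124],
    [-0.249,0.033,0.124],
  ],
  xyz=[
    [0.891,-0.053,0.317],
    [0.891,-0.053,0.317],
    [0.891,-0.053,0.317],
    [0.891,-0.053,0.317],
    [0.891,-0.053,0.317],
    [0.891,-0.053,0.317],
    [0.891,-0.053,0.317],
    [0.891,-0.053,0.317],
    [0.891,-0.053,0.317],
    [0.891,-0.053,0.317],
    [0.891,-0.053,0.317],
    [0.891,-0.053,0.317],
    [0.891,-0.053,0.317],
    [0.891,-0.053,0.317],
    [0.891,-0.053,0.317],
    [0.891,-0.053,0.317],
    [0.891,-0.053,0.317],
    [0.891,-0.053,0.317],
    [0.891,-0.053,0.317],
    [0.891,-0.053,0.317],
  ],
  hand=[-1,-1,-1,-1,-1,-1,-1,-1,-1,-1,-1,-1,-1,-1,-1,-1,-1,-1,-1,-1],
)

```text
clock: 5.88
position: [494.8, -351.5, 198.9]
ee_rot: [-0.559, 0.829, 0.001, -0.0]
contact_force: [-0.4, -0.2, 0.5]
gripper_width: 85.6
grasp_force: 0.0
```

>>> apply_moves(
  delta_rot=[
    [0,0,0],
    [0,0,0],
  ],
  xyz=[
    [0,0,0],
    [0,0,0],
  ],
  hand=[-1,-1],
)

```text
clock: 6.05
position: [494.5, -351.2, 198.3]
ee_rot: [-0.559, 0.829, 0.001, -0.0]
contact_force: [-0.3, 0.8, 0.9]
gripper_width: 85.3
grasp_force: 0.0
```

```bash
python3 - <<'E'
from h import *
import pickle
p=shot('wrist');W=world(p);pickle.dump((p,W),open('w2.pkl','wb'))
print(p['state']['position'],p['state']['joints'])
save(p['frame'],'pics/w2.png')
hsv=cv2.cvtColor(p['frame'],cv2.COLOR_RGB2HSV)
near=(abs(W[...,0]-465)<120)&(abs(W[...,1]+340)<105)
ye=(hsv[...,0]>15)&(hsv[...,0]<35)&(hsv[...,1]>150)&near&(W[...,2]>5)&(W[...,2]<16)
def rep(n,m):
    q=W[m];r=cv2.minAreaRect(q[:,:2].astype(np.float32));print(n,m.sum(),np.round(r[0],1),np.round(r[1],1),r[2],'z',np.percentile(q[:,2],[5,50,95]).round(1))
rep('plate',ye)
rep('handle',near&(W[...,2]>38)&(W[...,2]<56)&(p['frame'].max(-1)<90))
rep('disc',near&(hsv[...,1]<60)&(W[...,2]>11)&(W[...,2]<18))
rep('lip',near&(hsv[...,1]<60)&(W[...,2]>2)&(W[...,2]<8))
E
```

```text
[ 494.45410727 -351.20833009  198.2822682 ] [-0.35153326  0.37918527 -0.08600422 -0.00123324 -1.10844463 -0.03298435]
plate 15060 [ 463.6 -336.4] [124.9 150. ] 68.90337371826172 z [ 7.9  9.2 11.8]
handle 1513 [ 511.6 -355.8] [92.7 13.7] 68.95661163330078 z [43.  45.5 46.9]
disc 1405 [ 463.  -336.9] [41.5 41.4] 68.46835327148438 z [12.  13.1 14.3]
lip 2040 [ 380.9 -304.5] [89.6 25. ] 69.11592102050781 z [3.  4.2 5.4]
```

View pics/w2.png

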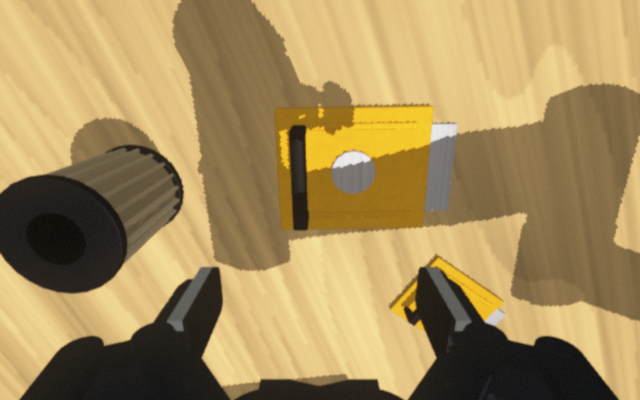

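```bash
python3 - <<'E'
from h import *
y=np.radians(-21.1);R=tool([0,0,-1],[-np.cos(y),-np.sin(y),0])
A=cur();B=T(R,[511.6,-355.8,75]);C=T(R,[511.6,-355.8,20])
plan(A,B);plan(B,C,4)
E
```

```text
rows 6 rot [0.002, 0.002, -0.025] xyz [-0.008, -0.118, 0.827]
rows 4 rot [0.0, 0.0, 0.0] xyz [0.0, 0.0, 0.55]
```

>>> apply_moves(
  delta_rot=[
    [0.002,0.002,-0.025],
    [0.002,0.002,-0.025],
    [0.002,0.002,-0.025],
    [0.002,0.002,-0.025],
    [0.002,0.002,-0.025],
    [0.002,0.002,-0.025],
    [0,0,0],
    [0,0,0],
    [0,0,0],
    [0,0,0],
    [0,0,0],
  ],
  xyz=[
    [-0.008,-0.118,0.827],
    [-0.008,-0.118,0.827],
    [-0.008,-0.118,0.827],
    [-0.008,-0.118,0.827],
    [-0.008,-0.118,0.827],
    [-0.008,-0.118,0.827],
    [0,0,0.55],
    [0,0,0.55],
    [0,0,0.55],
    [0,0,0.55],
    [0,0,0],
  ],
  hand=[-1,-1,-1,-1,-1,-1,-1,-1,-1,-1,-1],
)

```text
clock: 7.02
position: [510.6, -354.1, 18.6]
ee_rot: [-0.566, 0.824, 0.002, -0.001]
contact_force: [-0.7, -0.4, -0.0]
gripper_width: 85.4
grasp_force: 0.0
```

>>> apply_moves(
  delta_rot=[
    [0,0,0],
    [0,0,0],
    [0,0,0],
    [0,0,0],
    [0,0,0],
    [0,0,0],
    [0,0,0],
    [0,0,0],
    [0,0,0],
  ],
  xyz=[
    [0,0,-0.04],
    [0,0,0],
    [0,0,0],
    [0,0,0],
    [0,0,0],
    [0,0,0],
    [0,0,0],
    [0,0,0],
    [0,0,0],
  ],
  hand=[1,1,1,1,1,1,1,1,1],
)

```text
clock: 7.77
position: [511.9, -356.2, 22.5]
ee_rot: [-0.566, 0.824, -0.001, 0.0]
contact_force: [-0.9, 1.2, 5.6]
gripper_width: 12.7
grasp_force: 59.9
```

```bash
python3 - <<'E'
from h import *
y=np.radians(-21.1);cov=T(np.c_[[np.cos(y),np.sin(y),0],[-np.sin(y),np.cos(y),0],[0,0,1]],[463.6,-336.4,0])
G=np.linalg.inv(cur())@cov;np.save('G.npy',G);print(np.round(G,3))
E
```

```text
[[ 0.0000e+00 -1.0000e+00  0.0000e+00 -1.0620e+00]
 [-1.0000e+00 -0.0000e+00 -2.0000e-03  5.2243e+01]
 [ 2.0000e-03 -0.0000e+00 -1.0000e+00  2.2382e+01]
 [ 0.0000e+00  0.0000e+00  0.0000e+00  1.0000e+00]]
```

>>> apply_moves(
  delta_rot=[
    [0,0,0],
    [0,0,0],
    [0,0,0],
    [0,0,0],
    [0,0,0],
    [0,0,0],
    [0,0,0],
    [0,0,0],
    [0,0,0],
    [0,0,0],
    [0,0,0],
    [0,0,0],
  ],
  xyz=[
    [0,0,-0.3],
    [0,0,-0.6],
    [0,0,-0.8],
    [0,0,-0.9],
    [0,0,-0.9],
    [0,0,-0.9],
    [0,0,-0.9],
    [0,0,-0.9],
    [0,0,-0.9],
    [0,0,-0.5],
    [0,0,-0.2],
    [0,0,0],
  ],
  hand=[1,1,1,1,1,1,1,1,1,1,1,1],
)

```text
clock: 8.77
position: [511.4, -355.8, 217.1]
ee_rot: [-0.566, 0.825, -0.001, 0.001]
contact_force: [0.2, -1.2, -3.6]
gripper_width: 12.9
grasp_force: 58.8
```

```bash
cat > inhand.py <<'E'
from h import *
def measure():
    "cover frame in TCP frame from the wrist view: plate plane + disc/plate centre"
    p=shot('wrist');W=world(p);A=T(Rn.from_quat(p['state']['ee_rot']).as_matrix(),p['state']['position'])
    Q=(W-A[:3,3])@A[:3,:3]   # tool coords
    hsv=cv2.cvtColor(p['frame'],cv2.COLOR_RGB2HSV)
    ye=(hsv[...,0]>15)&(hsv[...,0]<35)&(hsv[...,1]>150)&(Q[...,2]>-35)&(Q[...,2]<60)&(abs(Q[...,0])<80)&(Q[...,1]>-40)&(Q[...,1]<150)
    P=Q[ye]
    for k in range(6):
        c=P.mean(0);n=np.linalg.svd(P[::5]-c)[2][2];n*=-np.sign(n[2]);r=(P-c)@n;P=P[abs(r)<max(2,2*r.std())]
    print('normal in tool',np.round(n,4),'tilt about tool x deg',np.degrees(np.arctan2(n[1],-n[2])),'std',r.std(),len(P))
    x=np.array([0,-1,0])-n*(-n[1]);x/=np.linalg.norm(x);y=np.cross(n,x)
    q=np.c_[(P-c)@x,(P-c)@y].astype(np.float32);R=cv2.minAreaRect(q);ctr=c+R[0][0]*x+R[0][1]*y-n*10
    print('rect',R);print('cover centre (back) in tool',np.round(ctr,1))
    l=(hsv[...,1]<70)&(abs((Q-c)@n+5)<2.5)&(Q[...,1]>60)&(Q[...,1]<180)&(abs(Q[...,0])<70)
    if l.sum()>50:
        L=Q[l];print('lip',l.sum(),cv2.minAreaRect(np.c_[(L-ctr)@x,(L-ctr)@y].astype(np.float32)))
    return p,Q
if __name__=='__main__':
    p,Q=measure();save(p['frame'],'pics/w3.png');s=arm.read_state();print(s['position'],s['gripper_width'],s['contact_force'])
    print(np.load('G.npy').round(3))
E
python3 inhand.py
```

```text
normal in tool [ 9.0e-04  3.2e-03 -1.0e+00] tilt about tool x deg 0.18198003420024597 std 0.6194340618287211 39692
rect ((12.348251342773438, 19.48198699951172), (124.68482971191406, 150.24868774414062), 89.8661117553711)
cover centre (back) in tool [-0.6 51.9 23.7]
lip 6544 ((-89.2267837524414, 0.3844490051269531), (90.43817138671875, 24.83601188659668), 89.74463653564453)
[ 510.90208261 -355.41785719  215.71608224] 12.738567205872345 [-0.70910125  0.59729529 -5.03553994]
[[ 0.0000e+00 -1.0000e+00  0.0000e+00 -1.0620e+00]
 [-1.0000e+00 -0.0000e+00 -2.0000e-03  5.2243e+01]
 [ 2.0000e-03 -0.0000e+00 -1.0000e+00  2.2382e+01]
 [ 0.0000e+00  0.0000e+00  0.0000e+00  1.0000e+00]]
```

```bash
cat >> h.py <<'E'
try:
    _h=np.load('hatch.npz');HF=T(np.c_[_h['hx'],_h['hy'],_h['hz']],_h['C'])
except Exception: HF=None
G=T(np.array([[0,-1,0],[-1,0,0],[0,0,-1.]]),[-.8,52,23])
def covpose(L,deg):
    "TCP pose putting the lip end at L (hatch), opened deg"
    a=np.radians(deg);R=np.array([[np.cos(a),0,-np.sin(a)],[0,1,0],[np.sin(a),0,np.cos(a)]])
    return HF@T(R,np.array(L)-R@np.array([-101,0,2.5]))@np.linalg.inv(G)
def covnow():
    X=np.linalg.inv(HF)@cur()@G
    return (X@np.array([-101,0,2.5,1]))[:3].round(1),np.degrees(np.arctan2(X[2,0],X[0,0])).round(2),np.degrees(np.arctan2(X[1,0],X[0,0])).round(2)
E
python3 - <<'E'
from h import *
P=[cur(),covpose([-20,-170,140],16),covpose([-20,0,100],16),covpose([-66,0,10],16)]
for a,b in zip(P,P[1:]):
    n=plan(a,b);X=np.real(logm(np.linalg.inv(a)@b))
    for k in np.linspace(0,1,5):
        H=np.linalg.inv(HF)@a@expm(X*k);c=H@G
        q=np.array([c@np.array([x,y,0,1]) for x in(-101,75) for y in(-62.5,62.5)])[:,:3]
        print(' tcp world',np.round((HF@H)[:3,3]),'corners',np.round(q).astype(int).tolist())
E
```

```text
rows 12 rot [0.635, -0.079, -0.189] xyz [-0.926, -0.475, -0.418]
 tcp world [ 511. -355.  216.] corners [[-221, -450, 178], [-194, -329, 163], [-73, -493, 93], [-46, -372, 78]]
 tcp world [ 566. -302.  250.] corners [[-170, -401, 152], [-148, -278, 143], [-5, -434, 98], [16, -311, 88]]
 tcp world [ 610. -244.  291.] corners [[-117, -348, 137], [-102, -224, 132], [56, -370, 116], [71, -246, 111]]
 tcp world [ 643. -181.  337.] corners [[-66, -292, 132], [-59, -167, 130], [109, -303, 146], [117, -178, 144]]
 tcp world [ 662. -114.  384.] corners [[-19, -233, 138], [-19, -108, 138], [150, -233, 186], [150, -108, 186]]
rows 7 rot [0.0, 0.0, 0.0] xyz [-0.971, 0.063, 0.22]
 tcp world [ 662. -114.  384.] corners [[-19, -232, 138], [-19, -108, 138], [150, -232, 186], [150, -108, 186]]
 tcp world [672. -73. 375.] corners [[-19, -190, 128], [-19, -65, 128], [150, -190, 176], [150, -65, 176]]
 tcp world [682. -31. 367.] corners [[-19, -148, 118], [-19, -23, 118], [150, -148, 166], [150, -23, 166]]
 tcp world [692.  10. 358.] corners [[-19, -105, 108], [-19, 20, 108], [150, -105, 156], [150, 20, 156]]
 tcp world [702.  52. 349.] corners [[-19, -63, 98], [-19, 62, 98], [150, -63, 146], [150, 62, 146]]
rows 4 rot [0.0, 0.0, 0.0] xyz [-0.0, 0.69, 0.738]
 tcp world [702.  52. 349.] corners [[-19, -63, 98], [-19, 62, 98], [150, -63, 146], [150, 62, 146]]
 tcp world [703.  52. 324.] corners [[-31, -63, 75], [-31, 62, 75], [138, -63, 124], [138, 62, 124]]
 tcp world [704.  52. 299.] corners [[-42, -63, 53], [-42, 62, 53], [127, -63, 101], [127, 62, 101]]
 tcp world [705.  52. 274.] corners [[-54, -63, 30], [-54, 62, 30], [115, -63, 79], [115, 62, 79]]
 tcp world [707.  52. 248.] corners [[-65, -63, 8], [-65, 62, 8], [104, -63, 56], [104, 62, 56]]
```

>>> apply_moves(
  delta_rot=[
    [0.635,-0.079,-0.189],
    [0.635,-0.079,-0.189],
    [0.635,-0.079,-0.189],
    [0.635,-0.079,-0.189],
    [0.635,-0.079,-0.189],
    [0.635,-0.079,-0.189],
    [0.635,-0.079,-0.189],
    [0.635,-0.079,-0.189],
    [0.635,-0.079,-0.189],
    [0.635,-0.079,-0.189],
    [0.635,-0.079,-0.189],
    [0.635,-0.079,-0.189],
    [0,0,0],
    [0,0,0],
    [0,0,0],
    [0,0,0],
    [0,0,0],
    [0,0,0],
    [0,0,0],
    [0,0,0],
  ],
  xyz=[
    [-0.926,-0.475,-0.418],
    [-0.926,-0.475,-0.418],
    [-0.926,-0.475,-0.418],
    [-0.926,-0.475,-0.418],
    [-0.926,-0.475,-0.418],
    [-0.926,-0.475,-0.418],
    [-0.926,-0.475,-0.418],
    [-0.926,-0.475,-0.418],
    [-0.926,-0.475,-0.418],
    [-0.926,-0.475,-0.418],
    [-0.926,-0.475,-0.418],
    [-0.926,-0.475,-0.418],
    [-0.97,0.063,0.22],
    [-0.97,0.063,0.22],
    [-0.97,0.063,0.22],
    [-0.97,0.063,0.22],
    [-0.97,0.063,0.22],
    [-0.97,0.063,0.22],
    [-0.97,0.063,0.22],
    [0,0,0],
  ],
  hand=[1,1,1,1,1,1,1,1,1,1,1,1,1,1,1,1,1,1,1,1],
)

```text
clock: 10.48
position: [701.3, 55.2, 344.2]
ee_rot: [-0.615, 0.687, -0.29, 0.256]
contact_force: [0.2, -0.0, -4.0]
gripper_width: 13.0
grasp_force: 59.1
```

```bash
python3 - <<'E'
from h import *
from inhand import measure
measure();print(covnow());s=arm.read_state();print(s['joints'],s['contact_force'],s['gripper_width'])
plan(cur(),covpose([-66,0,10],16),5)
E
```

```text
normal in tool [ 6.e-04 -5.e-04 -1.e+00] tilt about tool x deg -0.028469729820829872 std 0.6208452510140984 40026
rect ((12.591835021972656, 19.221115112304688), (124.36819458007812, 149.99266052246094), 89.82140350341797)
cover centre (back) in tool [-0.2 52.9 23.2]
lip 6601 ((-89.36703491210938, 0.6969032287597656), (90.6573486328125, 24.283594131469727), 89.92650604248047)
(array([-23.4,   0. ,  97.3]), np.float64(15.62), np.float64(0.33))
[ 0.25298348  0.13771635 -0.59119296  1.27461144 -0.27533277 -1.52413696] [-0.97019288 -0.45655421 -3.86985559] 12.59693143117511
rows 5 rot [0.013, -0.002, 0.011] xyz [0.005, 0.519, 0.572]
```

```bash
python3 - <<'E'
from h import *
plan(cur(),covpose([-66,0,12],11),6)
E
```

```text
rows 6 rot [-0.128, -0.002, 0.009] xyz [0.004, 0.4, 0.568]
```

>>> apply_moves(
  delta_rot=[
    [-0.128,-0.002,0.009],
    [-0.128,-0.002,0.009],
    [-0.128,-0.002,0.009],
    [-0.128,-0.002,0.009],
    [-0.128,-0.002,0.009],
    [-0.128,-0.002,0.009],
    [0,0,0],
    [0,0,0],
  ],
  xyz=[
    [0.004,0.4,0.568],
    [0.004,0.4,0.568],
    [0.004,0.4,0.568],
    [0.004,0.4,0.568],
    [0.004,0.4,0.568],
    [0.004,0.4,0.568],
    [0,0,0],
    [0,0,0],
  ],
  hand=[1,1,1,1,1,1,1,1],
)

```text
clock: 11.2
position: [718.5, 52.9, 251.3]
ee_rot: [-0.62, 0.703, -0.262, 0.228]
contact_force: [0.1, -0.2, -3.3]
gripper_width: 13.1
grasp_force: 59.1
```

```bash
python3 - <<'E'
from h import *
from inhand import measure
p,Q=measure();print(covnow());s=arm.read_state();print(s['joints'],s['contact_force'],s['gripper_width'])
# actual hatch-frame depth points: ledge in this view
W=world(p);H=(W-HF[:3,3])@HF[:3,:3]
l=(H[...,2]>13)&(H[...,2]<20)&(H[...,0]<-86)&(H[...,0]>-115)&(abs(H[...,1])<60)
print('ledge',l.sum(),np.percentile(H[l],[2,50,98],axis=0).round(1).tolist())
a,b,c=covpose([-80,0,4],11),covpose([-100,0,2.5],11),covpose([-101,0,2.5],0)
plan(cur(),a,3);plan(a,b,4);plan(b,c,5)
save(p['frame'],'pics/w4.png')
E
```

```text
normal in tool [ 1.1e-03 -1.0e-04 -1.0e+00] tilt about tool x deg -0.006906451520564408 std 0.6212911737397218 40026
rect ((12.388145446777344, 19.349838256835938), (124.42918395996094, 150.3424835205078), 89.87195587158203)
cover centre (back) in tool [-0.4 53.  23.2]
lip 6626 ((-101.34574127197266, 0.1630401611328125), (49.43583297729492, 90.6062240600586), 0.9443264007568359)
(array([-58.7,   3.4,  20.7]), np.float64(10.87), np.float64(-0.24))
[ 0.11288766  0.25633997 -0.63647849  1.68992526 -0.16046112 -1.87189048] [ 0.16484469  0.30374691 -2.78761494] 13.036473906771567
ledge 103 [[-89.0, 37.5, 13.1], [-87.3, 45.5, 15.0], [-86.3, 50.1, 16.4]]
rows 3 rot [0.007, -0.03, -0.013] xyz [0.039, 0.322, 0.16]
rows 4 rot [0.0, -0.0, 0.0] xyz [0.0, 0.199, -0.023]
rows 5 rot [-0.367, 0.0, 0.0] xyz [-0.0, -0.019, 0.235]
```

View pics/w4.png

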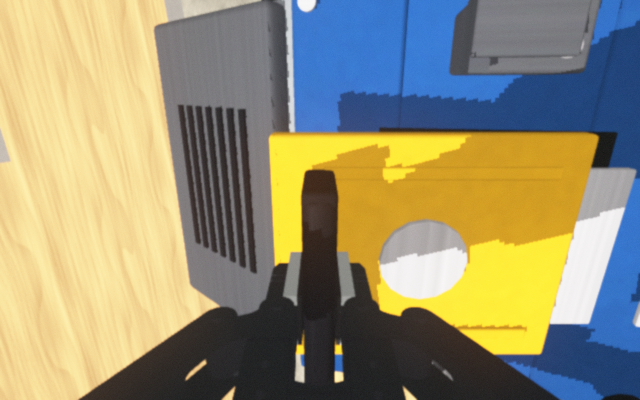

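```bash
cat > kin.py <<'E'
from h import *
import pickle
from scipy.optimize import least_squares
D=[]
D.append(([1.40261864,.384689571,.00792236,0,-1.19398,-.258586],[258.69,568.95,231.33],[0,0,-1]))
for f in('w1','w2'):
    s=pickle.load(open(f+'.pkl','rb'))[0]['state'];D.append((s['joints'],s['position'],Rn.from_quat(s['ee_rot']).as_matrix()[:,2]))
D.append(([0.25298348,0.13771635,-0.59119296,1.27461144,-0.27533277,-1.52413696],[701.3,55.2,344.2],Rn.from_quat([-0.615,0.687,-0.29,0.256]).as_matrix()[:,2]))
D.append(([0.11288766,0.25633997,-0.63647849,1.68992526,-0.16046112,-1.87189048],[718.5,52.9,251.3],Rn.from_quat([-0.62,0.703,-0.262,0.228]).as_matrix()[:,2]))
def wc(q,k):
    a1,h1,L2,L4,e,d=k;b=q[1]-q[2]
    r=a1+L2*np.sin(q[1])+L4*np.cos(b)+e*np.sin(b);z=h1+L2*np.cos(q[1])-L4*np.sin(b)+e*np.cos(b)
    return np.array([r*np.cos(q[0]),r*np.sin(q[0]),z])
def fk(q,k):
    # R: Rz(q1) * pitch(b) then roll q4 about forearm, bend q5, q6 ; forearm frame x=axis
    R=Rn.from_euler('z',q[0])*Rn.from_euler('y',q[1]-q[2])*Rn.from_euler('x',S4*q[3])*Rn.from_euler('y',-q[4])*Rn.from_euler('x',S6*q[5])
    M=R.as_matrix();M=np.c_[-M[:,1],-M[:,2],M[:,0]] if False else M
    zt=M[:,0]; Rt=np.c_[-M[:,1],M[:,2],M[:,0]]   # tool x,y,z at q6=0
    return T(Rt,wc(q,k)+k[5]*zt)
S4=-1;S6=-1
def sol():
    f=lambda k:np.concatenate([ (wc(q,k)+k[5]*np.array(z)-p) for q,p,z in D])
    return least_squares(f,[0,300,400,400,0,200],x_scale=100)
if __name__=='__main__':
    r=sol();print(r.x.round(1),r.fun.reshape(-1,3).round(1).tolist());np.save('kin.npy',r.x)
    for S4 in(1,-1):
        for S6 in(1,-1):
            print(S4,S6,[np.round(np.linalg.norm(fk(q,r.x)[:3,2]-z),3) for q,p,z in D])
    s=pickle.load(open('w1.pkl','rb'))[0]['state']
    for S4 in (1,-1):
        for S6 in(1,-1):
            print(S4,S6,[np.round(np.degrees((Rn.from_matrix(fk(x['joints'],r.x)[:3,:3]).inv()*Rn.from_quat(x['ee_rot'])).magnitude()),2) for x in [pickle.load(open(f'{f}.pkl','rb'))[0]['state'] for f in('w1','w2')]+[arm.read_state()]])
E
python3 kin.py
```

```text
[-29.6 374.1 727.5 430.  -92.1 568.1] [[-156.7, 31.9, 5.2], [-34.6, 33.5, -14.0], [51.4, 151.7, 8.4], [20.5, -20.2, -2.6], [-0.9, -61.8, 3.0]]
1 1 [np.float64(0.0), np.float64(0.682), np.float64(0.002), np.float64(0.518), np.float64(0.317)]
1 -1 [np.float64(0.0), np.float64(0.682), np.float64(0.002), np.float64(0.518), np.float64(0.317)]
-1 1 [np.float64(0.0), np.float64(0.0), np.float64(0.0), np.float64(0.002), np.float64(0.003)]
-1 -1 [np.float64(0.0), np.float64(0.0), np.float64(0.0), np.float64(0.002), np.float64(0.003)]Traceback (most recent call last):
  File "kin.py", line 32, in <module>
    print(S4,S6,[np.round(np.degrees((Rn.from_matrix(fk(x['joints'],r.x)[:3,:3]).inv()*Rn.from_quat(x['ee_rot'])).magnitude()),2) for x in [pickle.load(open(f'{f}.pkl','rb'))[0]['state'] for f in('w1','w2')]+[arm.read_state()]])
                                      ~~~~~~~~~~~~~~^^^^^^^^^^^^^^^^^^^^^^^^^^^^
  File "scipy/spatial/transform/_rotation.pyx", line 1143, in scipy.spatial.transform._rotation.Rotation.from_matrix
ValueError: Non-positive determinant (left-handed or null coordinate frame) in rotation matrix 0: [[ 0.98204096  0.16272199  0.09548349]
 [-0.18866454  0.84995793  0.4919118 ]
 [ 0.00111209  0.50109189 -0.86539337]].
```

```bash
cat > kin.py <<'E'
from h import *
import pickle
from scipy.optimize import least_squares
def rots(q):
    R3=Rn.from_euler('z',q[0])*Rn.from_euler('y',q[1]-q[2]);R4=R3*Rn.from_euler('x',-q[3]);R5=R4*Rn.from_euler('y',-q[4])
    return R3.as_matrix(),R4.as_matrix(),R5.as_matrix()
def fk(q,k,full=True):
    a1,h1,L2,L4,e,w,s,d,g=k;R3,R4,R5=rots(q);R1=Rn.from_euler('z',q[0]).as_matrix()
    p=R1@np.array([a1+L2*np.sin(q[1]),w,h1+L2*np.cos(q[1])])+R3@np.array([L4,0,e])+R4@np.array([0,s,g])+R5@np.array([d,0,0])
    R=R5@Rn.from_euler('x',S6*q[5]).as_matrix()
    return T(np.c_[-R[:,1],R[:,2],-R[:,0]]@np.diag([1,1,-1]),p) if full else p
S6=1
if __name__=='__main__':
    D=[([1.40261864,.384689571,.00792236,0,-1.19398,-.258586],[258.69,568.95,231.33])]
    for f in('w1','w2'):
        s=pickle.load(open(f+'.pkl','rb'))[0]['state'];D.append((s['joints'],s['position']))
    s=arm.read_state();D.append((s['joints'],s['position']))
    D.append(([0.25298348,0.13771635,-0.59119296,1.27461144,-0.27533277,-1.52413696],[701.3,55.2,344.2]))
    f=lambda k:np.r_[np.concatenate([fk(q,k,False)-p for q,p in D]),(np.array(k)-[0,300,400,400,0,-160,0,250,0])*.003]
    r=least_squares(f,[0,300,400,400,0,-160,0,250,0],x_scale=100);print(r.x.round(1),r.fun[:-9].reshape(-1,3).round(1).tolist());np.save('kin.npy',r.x)
    B=Rn.from_quat(s['ee_rot']).as_matrix()
    for q,Rm in [(s['joints'],B)]+[(x['joints'],Rn.from_quat(x['ee_rot']).as_matrix()) for x in [pickle.load(open(f'{f}.pkl','rb'))[0]['state'] for f in('w1','w2')]]:
        M=rots(q)[2];
        for S in(1,-1): print(S,(( M@Rn.from_euler('x',S*q[5]).as_matrix()).T@Rm).round(2).tolist())
E
python3 kin.py
```

```text
[   7.5  158.2  568.   411.9   -3.6   -2.9 -156.9  303.2    4.8] [[-0.1, -0.2, -0.2], [-0.1, 0.1, -0.4], [0.2, -0.1, 0.5], [-0.1, 0.6, -0.2], [0.1, -0.8, 0.3]]
1 [[0.0, -0.0, 1.0], [0.82, -0.57, 0.0], [0.57, 0.82, 0.0]]
-1 [[0.0, -0.0, 1.0], [-1.0, 0.0, 0.0], [-0.0, -1.0, -0.0]]
1 [[0.0, 0.0, 1.0], [0.52, 0.86, -0.0], [-0.86, 0.52, -0.0]]
-1 [[0.0, 0.0, 1.0], [-1.0, -0.0, 0.0], [0.0, -1.0, 0.0]]
1 [[0.0, 0.0, 1.0], [-1.0, 0.07, 0.0], [-0.07, -1.0, 0.0]]
-1 [[0.0, 0.0, 1.0], [-1.0, -0.0, 0.0], [0.0, -1.0, 0.0]]
```

```bash
cat >> kin.py <<'E'
LO=np.array([-3.14,-1.21,-1.07,-3.16,-2.99,-3.1]);HI=np.array([3.14,2.06,1.41,2.05,-.16,3.1])
KK=np.load('kin.npy')
def FK(q):
    M=rots(q)[2]@Rn.from_euler('x',-q[5]).as_matrix()
    return T(np.c_[-M[:,1],-M[:,2],M[:,0]],fk(q,KK,False))
def ik(B,q0,tol=.5):
    f=lambda q:(lambda A:np.r_[A[:3,3]-B[:3,3],300*(Rn.from_matrix(A[:3,:3]).inv()*Rn.from_matrix(B[:3,:3])).as_rotvec()])(FK(q))
    r=least_squares(f,np.clip(q0,LO+1e-3,HI-1e-3),bounds=(LO,HI),x_scale=[1]*6,max_nfev=200)
    return r.x,np.abs(r.fun).max()
def allik(B,n=60,seed=0):
    g=np.random.default_rng(seed);S=[]
    for i in range(n):
        q0=np.r_[g.uniform(-1,1),g.uniform(-.5,1.5),g.uniform(-1,1),g.uniform(-3,2),g.uniform(-1.5,-.2),g.uniform(-3,3)]
        q,e=ik(B,q0)
        if e<.5 and not any(np.abs(q-x).max()<.02 for x in S):S.append(q)
    return S
E
python3 - <<'E'
from kin import *
for L,d in (([-66,0,12],16),([-66,0,12],11),([-100,0,2.5],16),([-100,0,2.5],8),([-101,0,2.5],0)):
    print(L,d)
    for q in allik(covpose(L,d)):print('   ',q.round(2).tolist())
E
```

```text
[-66, 0, 12] 16
[-66, 0, 12] 11
[-100, 0, 2.5] 16
[-100, 0, 2.5] 8
[-101, 0, 2.5] 0
    [0.33, 0.34, -0.49, 0.72, -0.34, -1.08]
```

```bash
cat >> h.py <<'E'
def covpose2(L,deg,roll=0,yaw=0):
    R=Rn.from_euler('ZYX',[yaw,-deg,roll],degrees=True).as_matrix()
    return HF@T(R,np.array(L)-R@np.array([-101,0,2.5]))@np.linalg.inv(G)
E
python3 - <<'E'
from kin import *
q0=[0.33,0.34,-0.49,0.72,-0.34,-1.08]
starts=[q0,[.1,.26,-.64,1.69,-.2,-1.87],[.5,.3,-.6,-2.5,-.3,2],[.5,.3,-.6,-1.5,-.3,1.2]]
for L in ([-100,0,2.5],[-80,0,5],[-60,0,15]):
  for roll in (-6,-3,0,3,6):
    o=[]
    for d in (2,4,6,8,10,13,16,20):
        b=min((ik(covpose2(L,d,roll),s) for s in starts),key=lambda t:t[1])
        o.append(f'{d}:{b[1]:.1f}/{b[0][3]:.1f},{b[0][4]:.2f}')
    print(L,roll,o)
E
```

```text
[-100, 0, 2.5] -6 ['2:0.0/1.0,-0.38', '4:0.0/1.2,-0.34', '6:0.0/1.4,-0.31', '8:0.0/1.6,-0.29', '10:0.0/1.8,-0.27', '13:0.5/2.0,-0.27', '16:8.0/2.0,-0.31', '20:17.4/2.0,-0.37']
[-100, 0, 2.5] -3 ['2:0.0/1.0,-0.32', '4:0.0/1.2,-0.27', '6:0.0/1.5,-0.23', '8:0.0/1.7,-0.20', '10:0.0/2.0,-0.18', '13:6.7/2.0,-0.20', '16:14.5/2.0,-0.24', '20:17.2/-3.1,-0.16']
[-100, 0, 2.5] 0 ['2:0.0/0.9,-0.27', '4:0.0/1.2,-0.20', '6:1.3/1.5,-0.16', '8:5.4/1.7,-0.16', '10:9.9/1.9,-0.16', '13:12.0/2.0,-0.16', '16:21.0/2.0,-0.17', '20:17.4/-3.1,-0.16']
[-100, 0, 2.5] 3 ['2:0.0/0.8,-0.24', '4:1.3/1.1,-0.16', '6:8.1/1.2,-0.16', '8:13.8/1.3,-0.16', '10:16.6/1.5,-0.16', '13:26.7/2.0,-0.16', '16:25.9/2.0,-0.16', '20:19.0/-3.1,-0.16']
[-100, 0, 2.5] 6 ['2:0.0/0.6,-0.24', '4:2.5/0.8,-0.16', '6:10.2/0.8,-0.16', '8:18.0/0.8,-0.16', '10:25.8/0.8,-0.16', '13:37.4/0.9,-0.16', '16:33.4/-3.1,-0.16', '20:32.6/-3.1,-0.16']
[-80, 0, 5] -6 ['2:0.0/0.9,-0.42', '4:0.0/1.1,-0.38', '6:0.0/1.3,-0.34', '8:0.0/1.5,-0.31', '10:0.0/1.7,-0.29', '13:0.0/1.9,-0.27', '16:4.3/2.0,-0.29', '20:14.2/2.0,-0.35']
[-80, 0, 5] -3 ['2:0.0/0.9,-0.37'
[... 842 characters left out ...]

[-60, 0, 15] -3 ['2:0.0/0.7,-0.43', '4:0.0/0.9,-0.38', '6:0.0/1.1,-0.32', '8:0.0/1.3,-0.28', '10:0.0/1.5,-0.24', '13:0.0/1.9,-0.19', '16:5.1/2.0,-0.20', '20:15.8/2.0,-0.26']
[-60, 0, 15] 0 ['2:0.0/0.6,-0.40', '4:0.0/0.8,-0.34', '6:0.0/1.0,-0.27', '8:0.0/1.3,-0.20', '10:1.2/1.6,-0.16', '13:7.6/1.9,-0.16', '16:11.0/2.0,-0.16', '20:22.3/2.0,-0.19']
[-60, 0, 15] 3 ['2:0.0/0.5,-0.38', '4:0.0/0.7,-0.31', '6:0.0/0.9,-0.23', '8:2.0/1.2,-0.16', '10:8.5/1.3,-0.16', '13:15.0/1.5,-0.16', '16:24.6/2.0,-0.16', '20:24.7/2.0,-0.16']
[-60, 0, 15] 6 ['2:0.0/0.4,-0.38', '4:0.0/0.5,-0.31', '6:0.0/0.7,-0.22', '8:4.1/0.9,-0.16', '10:11.9/0.9,-0.16', '13:23.7/0.9,-0.16', '16:34.8/1.1,-0.16', '20:33.4/-3.1,-0.16']
```

```bash
python3 - <<'E'
from kin import *
P=[cur(),covpose2([-62,0,17],8,-3),covpose2([-80,0,5],7.5,-3),covpose2([-100.5,0,3.7],7,-3),covpose2([-101,0,2.5],0,0)]
q=arm.read_state()['joints']
for a,b,n in zip(P,P[1:],(5,6,6,10)):
    plan(a,b,n);X=np.real(logm(np.linalg.inv(a)@b))
    for k in np.linspace(0,1,5):q,e=ik(a@expm(X*k),q);print('  ',q.round(2).tolist(),round(e,2))
E
```

```text
rows 5 rot [-0.095, 0.082, -0.011] xyz [0.013, 0.023, 0.086]
   [0.11, 0.26, -0.64, 1.69, -0.16, -1.87] 0.0
   [0.15, 0.26, -0.63, 1.57, -0.19, -1.78] 0.0
   [0.18, 0.27, -0.62, 1.46, -0.22, -1.7] 0.0
   [0.21, 0.28, -0.61, 1.37, -0.25, -1.63] 0.0
   [0.24, 0.29, -0.59, 1.29, -0.28, -1.57] 0.0
rows 6 rot [-0.014, -0.0, -0.001] xyz [-0.004, 0.129, 0.072]
   [0.24, 0.29, -0.59, 1.29, -0.28, -1.57] 0.0
   [0.23, 0.29, -0.6, 1.34, -0.27, -1.61] 0.0
   [0.21, 0.29, -0.61, 1.38, -0.26, -1.65] 0.0
   [0.2, 0.29, -0.63, 1.43, -0.25, -1.69] 0.0
   [0.19, 0.29, -0.64, 1.48, -0.24, -1.73] 0.0
rows 6 rot [-0.014, 0.0, -0.001] xyz [-0.0, 0.135, 0.0]
   [0.19, 0.29, -0.64, 1.48, -0.24, -1.73] 0.0
   [0.18, 0.29, -0.65, 1.51, -0.23, -1.75] 0.0
   [0.17, 0.29, -0.66, 1.54, -0.23, -1.78] 0.0
   [0.17, 0.29, -0.67, 1.58, -0.22, -1.81] 0.0
   [0.16, 0.28, -0.68, 1.61, -0.22, -1.84] 0.0
rows 10 rot [-0.117, -0.05, -0.003] xyz [0.002, -0.007, 0.08]
   [0.16, 0.28, -0.68, 1.61, -0.22, -1.84] 0.0
   [0.21, 0.3, -0.66, 1.4, -0.23, -1.66] 0.0
   [0.26, 0.31, -0.61, 1.16, -0.25, -1.47] 0.0
   [0.3, 0.33, -0.56, 0.92, -0.29, -1.27] 0.0
   [0.33, 0.34, -0.49, 0.72, -0.34, -1.08] 0.0
```

>>> apply_moves(
  delta_rot=[
    [-0.095,0.082,-0.011],
    [-0.095,0.082,-0.011],
    [-0.095,0.082,-0.011],
    [-0.095,0.082,-0.011],
    [-0.095,0.082,-0.011],
    [-0.014,0,0],
    [-0.014,0,0],
    [-0.014,0,0],
    [-0.014,0,0],
    [-0.014,0,0],
    [-0.014,0,0],
    [0,0,0],
    [0,0,0],
  ],
  xyz=[
    [0.013,0.023,0.086],
    [0.013,0.023,0.086],
    [0.013,0.023,0.086],
    [0.013,0.023,0.086],
    [0.013,0.023,0.086],
    [-0.004,0.129,0.072],
    [-0.004,0.129,0.072],
    [-0.004,0.129,0.072],
    [-0.004,0.129,0.072],
    [-0.004,0.129,0.072],
    [-0.004,0.129,0.072],
    [0,0,0],
    [0,0,0],
  ],
  hand=[1,1,1,1,1,1,1,1,1,1,1,1,1],
)

```text
clock: 12.33
position: [714.4, 51.4, 223.5]
ee_rot: [-0.622, 0.713, -0.257, 0.195]
contact_force: [0.1, -0.0, -3.2]
gripper_width: 12.7
grasp_force: 59.1
```

```bash
sed -i 's/\[-.8,52,23\]/[-.4,52.8,23.2]/' h.py; python3 - <<'E'
from kin import *
s=arm.read_state();print(covnow(),s['joints'].round(2) if hasattr(s['joints'],'round') else s['joints'],s['contact_force'])
b=covpose2([-80,0,4.5],7.5,-3);c=covpose2([-100.5,0,3.7],7,-3)
plan(cur(),b,2);plan(b,c,6)
E
```

```text
(array([-80.1,  -0.5,   5.6]), np.float64(7.61), np.float64(-0.05)) [ 0.19  0.29 -0.63  1.47 -0.24 -1.72] [ 1.30352547e-01 -7.55065419e-04 -3.17555950e+00]
rows 2 rot [-0.009, 0.0, -0.004] xyz [-0.015, 0.0, 0.026]
rows 6 rot [-0.014, 0.0, -0.001] xyz [0.0, 0.135, -0.003]
```

>>> apply_moves(
  delta_rot=[
    [0,0,0],
    [0,0,0],
    [-0.014,0,0],
    [-0.014,0,0],
    [-0.014,0,0],
    [-0.014,0,0],
    [-0.014,0,0],
    [-0.014,0,0],
    [0,0,0],
    [0,0,0],
  ],
  xyz=[
    [-0.015,0,0.026],
    [-0.015,0,0.026],
    [0,0.135,-0.003],
    [0,0.135,-0.003],
    [0,0.135,-0.003],
    [0,0.135,-0.003],
    [0,0.135,-0.003],
    [0,0.135,-0.003],
    [0,0,0],
    [0,0,0],
  ],
  hand=[1,1,1,1,1,1,1,1,1,1],
)

```text
clock: 13.17
position: [698.7, 53.6, 209.2]
ee_rot: [-0.623, 0.715, -0.253, 0.192]
contact_force: [-0.5, -0.1, -3.2]
gripper_width: 12.9
grasp_force: 59.1
```

```bash
python3 - <<'E'
from kin import *
from inhand import measure
p,Q=measure();s=arm.read_state();print(covnow(),s['joints'],(HF[:3,:3].T@s['contact_force']).round(1),s['gripper_width'])
W=world(p);H=(W-HF[:3,3])@HF[:3,:3];hs=cv2.cvtColor(p['frame'],cv2.COLOR_RGB2HSV)
l=(hs[...,1]<70)&(H[...,0]<-70)&(H[...,0]>-125)&(abs(H[...,1])<60)&(H[...,2]<25)
h=H[l];
for a in range(-120,-70,5):
    m=(h[:,0]>=a)&(h[:,0]<a+5);print(a,m.sum(),np.percentile(h[m],[5,50,95],axis=0)[:,2].round(1) if m.sum() else '')
plan(cur(),covpose2([-100.5,0,2.5],0,0),10)
pt=p['frame'];save(pt,'pics/w5.png')
E
```

```text
normal in tool [ 6.e-04 -0.e+00 -1.e+00] tilt about tool x deg -0.0006001255872823106 std 0.6177062669916915 39846
rect ((12.441612243652344, 19.472488403320312), (124.68147277832031, 149.62229919433594), 89.91069793701172)
cover centre (back) in tool [-0.6 53.  23.3]
lip 3800 ((-92.26356506347656, 13.453178405761719), (40.82420349121094, 119.85357666015625), 10.453857421875)
(array([-1.011e+02, -1.000e-01,  2.700e+00]), np.float64(7.02), np.float64(-0.07)) [ 0.1603468   0.28598708 -0.67834548  1.60605167 -0.21761244 -1.83487483] [-1.5 -0.4 -3. ] 13.063613376894846
-120 0 
-115 165 [14.8 15.8 16.6]
-110 934 [14.9 16.  16.9]
-105 1460 [14.4 16.  17. ]
-100 1859 [15.  16.  17.1]
-95 2565 [ 4.6 15.9 17. ]
-90 3516 [ 4.8 13.5 16.7]
-85 1506 [5.1 7.6 9.8]
-80 302 [ 5.4  7.7 10.3]
-75 0 
rows 10 rot [-0.117, -0.05, -0.004] xyz [0.001, -0.012, 0.076]
```

View pics/w5.png

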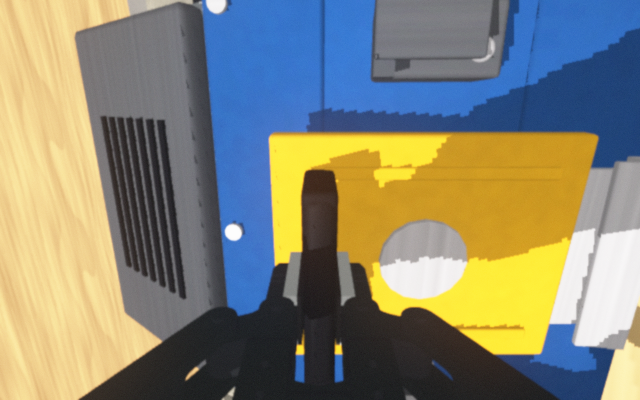

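>>> apply_moves(
  delta_rot=[
    [-0.117,-0.05,-0.004],
    [-0.117,-0.05,-0.004],
    [-0.117,-0.05,-0.004],
    [-0.117,-0.05,-0.004],
    [-0.117,-0.05,-0.004],
    [-0.117,-0.05,-0.004],
    [-0.117,-0.05,-0.004],
    [-0.117,-0.05,-0.004],
    [-0.117,-0.05,-0.004],
    [-0.117,-0.05,-0.004],
    [0,0,0],
    [0,0,0],
  ],
  xyz=[
    [0.001,-0.012,0.076],
    [0.001,-0.012,0.076],
    [0.001,-0.012,0.076],
    [0.001,-0.012,0.076],
    [0.001,-0.012,0.076],
    [0.001,-0.012,0.076],
    [0.001,-0.012,0.076],
    [0.001,-0.012,0.076],
    [0.001,-0.012,0.076],
    [0.001,-0.012,0.076],
    [0,0,0],
    [0,0,0],
  ],
  hand=[1,1,1,1,1,1,1,1,1,1,1,1],
)

```text
clock: 14.22
position: [712.2, 51.9, 195.8]
ee_rot: [-0.641, 0.722, -0.193, 0.172]
contact_force: [-0.6, 0.2, -3.7]
gripper_width: 13.0
grasp_force: 59.2
```

```bash
python3 - <<'E'
from kin import *
from inhand import measure
p,Q=measure();s=arm.read_state();print(covnow(),s['joints'],(HF[:3,:3].T@s['contact_force']).round(1),s['gripper_width'])
plan(cur(),covpose2([-100.7,0,1.8],-.3,0),3)
E
```

```text
normal in tool [ 5.e-04 -4.e-04 -1.e+00] tilt about tool x deg -0.023174496529673676 std 0.6184666091621597 39897
rect ((12.506294250488281, 19.53713607788086), (124.7145767211914, 149.15463256835938), 89.97378540039062)
cover centre (back) in tool [-0.6 52.8 23.4]
lip 5165 ((-86.4905776977539, 0.14136886596679688), (90.04066467285156, 19.8118839263916), 89.41724395751953)
(array([-100.2,    0.5,    2.6]), np.float64(0.03), np.float64(-0.01)) [ 0.33948736  0.34739584 -0.47211286  0.69656172 -0.35105423 -1.06907001] [-0.8  0.4 -1.3] 12.70747845814205
rows 3 rot [-0.018, 0.0, -0.001] xyz [0.007, 0.005, 0.023]
```

>>> apply_moves(
  delta_rot=[
    [-0.02,0,0],
    [-0.02,0,0],
    [0,0,0],
    [0,0,0],
  ],
  xyz=[
    [0,0.01,0.04],
    [0,0.01,0.04],
    [0,0,0],
    [0,0,0],
  ],
  hand=[1,1,1,1],
)

```text
clock: 14.6
position: [712.0, 51.8, 195.6]
ee_rot: [-0.642, 0.722, -0.192, 0.171]
contact_force: [-8.9, 2.6, 6.8]
gripper_width: 13.0
grasp_force: 60.9
```

```bash
python3 - <<'E'
from kin import *
s=arm.read_state();print(covnow(),(HF[:3,:3].T@s['contact_force']).round(1),s['gripper_width'])
E
```

```text
(array([-100.2,    0.5,    2.9]), np.float64(-0.09), np.float64(0.01)) [-4.5  1.5 10.4] 12.97560977576853
```

>>> apply_moves(
  delta_rot=[
    [0,0,0],
    [0,0,0],
    [0,0,0],
    [0,0,0],
    [0,0,0],
    [0,0,0],
    [0,0,0],
    [0,0,0],
    [0,0,0],
    [0,0,0],
    [0,0,0],
    [0,0,0],
    [0,0,0],
  ],
  xyz=[
    [0,0,0],
    [0,0,0],
    [0,0,0],
    [0,0,0],
    [0,0,0],
    [0,0,-0.3],
    [0,0,-0.8],
    [0,0,-0.8],
    [0,0,-0.8],
    [0,0,-0.8],
    [0,0,-0.8],
    [0,0,-0.3],
    [0,0,0],
  ],
  hand=[-1,-1,-1,-1,-1,-1,-1,-1,-1,-1,-1,-1,-1],
)

```text
clock: 15.68
position: [655.9, 58.8, 296.3]
ee_rot: [-0.642, 0.722, -0.192, 0.173]
contact_force: [0.1, 0.0, -0.1]
gripper_width: 85.4
grasp_force: 0.0
```

```bash
cat >> h.py <<'E'
def hpose(p,ya,tilt=(0,0)):
    "TCP at hatch point p, tool z into the face, tool y at angle ya (deg, ccw from hatch x seen from above); tilt = z-dir hatch (x,y) lean"
    z=np.array([tilt[0],tilt[1],-1.]);a=np.radians(ya)
    return HF@T(tool(z,[np.cos(a),np.sin(a),0]),p)
def barpt(t,r=168,z=60): return [-r*np.sin(t),96-r*np.cos(t),z]
E
python3 - <<'E'
from kin import *
s=arm.read_state();print(s['joints'],s['position'],s['gripper_width'])
p=shot('wrist');W=world(p);H=(W-HF[:3,3])@HF[:3,:3];hs=cv2.cvtColor(p['frame'],cv2.COLOR_RGB2HSV)
ye=(hs[...,0]>15)&(hs[...,0]<35)&(hs[...,1]>150)&(H[...,2]>5)&(H[...,2]<16)
h=H[ye];print('plate',np.percentile(h[:,2],[5,50,95]).round(1),cv2.minAreaRect(h[:,:2].astype(np.float32)))
save(p['frame'],'pics/w6.png')
for t in (1.77,1.2,.6,0):
    for off in (0,180):
        ya=np.degrees(np.arctan2(np.sin(t),-np.cos(t)))+off
        B=hpose(barpt(t),ya);print(t,off,[q.round(2).tolist() for q in allik(B,25)])
E
```

```text
[ 0.42863467  0.17421688 -0.38556526  0.4694605  -0.60490149 -0.88064943] [655.9377285   58.84859339 296.26666221] 85.42093474171514
plate [ 8.9 10.2 12.8] ((-2.3198318481445312, 0.6688041687011719), (124.56562042236328, 148.88906860351562), 89.96255493164062)
1.77 0 [[0.44, 0.24, -0.95, 1.85, -0.28, 2.16]]
1.77 180 [[0.44, 0.24, -0.95, 1.85, -0.28, -0.98]]
1.2 0 []
1.2 180 []
0.6 0 []
0.6 180 []
0 0 [[0.25, 0.22, -0.66, 0.75, -0.27, -1.05]]
0 180 [[0.25, 0.22, -0.66, 0.75, -0.27, 2.09]]
```

```bash
python3 - <<'E'
from kin import *
q0=arm.read_state()['joints']
for f in (.4,.6,.8,1.):
  for off in (0,180):
    for st in ([.4,.2,-.4,.5,-.6,.5],[.4,.2,-.4,.5,-.6,-1.5],[.4,.2,-.4,.5,-.6,2.5]):
      q=np.array(st,float);o=[];bad=0
      for t in np.linspace(1.77,0,8):
        ya=np.degrees(np.arctan2(np.sin(t),-np.cos(t)))+off
        q,e=ik(hpose(barpt(t),ya,(-.577*f,0)),q);bad=max(bad,e);o.append(q[3:].round(2).tolist())
      if bad<1:print(f,off,o,q.round(2));break
    else: print(f,off,'bad',round(bad,1))
E
```

```text
0.4 0 [[0.52, -0.46, -3.08], [0.54, -0.42, -2.8], [0.51, -0.41, -2.45], [0.44, -0.43, -2.05], [0.35, -0.47, -1.63], [0.27, -0.54, -1.23], [0.22, -0.62, -0.86], [0.18, -0.7, -0.52]] [ 0.28  0.3  -0.31  0.18 -0.7  -0.52]
0.4 180 [[0.52, -0.46, 0.06], [0.54, -0.42, 0.34], [0.51, -0.41, 0.69], [0.44, -0.43, 1.09], [0.35, -0.47, 1.51], [0.27, -0.54, 1.91], [0.22, -0.62, 2.28], [0.18, -0.7, 2.62]] [ 0.28  0.3  -0.31  0.18 -0.7   2.62]
0.6 0 [[0.25, -0.61, -2.81], [0.25, -0.58, -2.51], [0.23, -0.58, -2.18], [0.2, -0.6, -1.83], [0.16, -0.65, -1.46], [0.13, -0.71, -1.1], [0.11, -0.78, -0.76], [0.09, -0.87, -0.44]] [ 0.27  0.34 -0.19  0.09 -0.87 -0.44]
0.6 180 [[0.25, -0.61, 0.34], [0.25, -0.58, 0.63], [0.23, -0.58, 0.96], [0.2, -0.6, 1.31], [0.16, -0.65, 1.68], [0.13, -0.71, 2.04], [0.11, -0.78, 2.39], [0.09, -0.87, 2.7]] [ 0.27  0.34 -0.19  0.09 -0.87  2.7 ]
0.8 0 [[0.1, -0.75, -2.64], [0.09, -0.73, -2.35], [0.09, -0.72, -2.04], [0.08, -0.75, -1.71], [0.06, -0.79, -1.37], [0.05, -0.86, -1.03], [0.04, -0.93, -0.7], [0.04, -1.01, -0.39]] [ 0.25  0.39 -0.09  0.04 -1.01 -0.39]
0.8 180 [[0.1, -0.75, 0.51], [0.09, -0.73, 0.79], [0.09, -0.72, 1.1], [0.08, -0.75, 1.43], [0.06, -0.79, 1.77], [0.05, -0.86, 2.11], [0.04, -0.93, 2.44], [0.04, -1.01, 2.76]] [ 0.25  0.39 -0.09  0.04 -1.01  2.76]
1.0 0 [[-0.0, -0.88, -2.52], [-0.0, -0.85, -2.25], [-0.0, -0.85, -1.96], [-0.0, -0.88, -1.65], [-0.0, -0.92, -1.33], [-0.0, -0.98, -1.0], [-0.0, -1.06, -0.67], [-0.0, -1.14, -0.35]] [ 0.23  0.43  0.   -0.   -1.14 -0.35]
1.0 180 [[-0.0, -0.88, 0.62], [-0.0, -0.85, 0.89], [-0.0, -0.85, 1.18], [-0.0, -0.88, 1.49], [-0.0, -0.92, 1.81], [-0.0, -0.98, 2.14], [-0.0, -1.06, 2.47], [-0.0, -1.14, 2.79]] [ 0.23  0.43  0.   -0.   -1.14  2.79]
```

```bash
python3 - <<'E'
from kin import *
import pickle
p,W=pickle.load(open('w1.pkl','rb'));H=(W-HF[:3,3])@HF[:3,:3];f=p['frame']
reg=(H[...,0]<-135)&(H[...,0]>-200)&(H[...,1]>90)&(H[...,1]<160)
for lo,hi in((82,95),(72,82),(60,72),(45,53)):
    m=reg&(H[...,2]>lo)&(H[...,2]<hi);print(lo,m.sum(),np.percentile(H[m],[2,50,98],axis=0).round(1).tolist())
m=reg&(H[...,2]>82)&(H[...,2]<95);print(cv2.minEnclosingCircle(H[m][:,:2].astype(np.float32)))
r2=(H[...,0]<-20)&(H[...,0]>-200)&(H[...,1]>60)&(H[...,1]<170)&(H[...,2]>48)&(H[...,2]<52.5)
for a in range(-190,-20,15):
    m=r2&(H[...,0]>=a)&(H[...,0]<a+15)
    if m.sum()>20:print(a+7,m.sum(),np.percentile(H[m][:,1],[2,50,98]).round(1))
# grip top
hs=cv2.cvtColor(f,cv2.COLOR_RGB2HSV);red=((hs[...,0]<8)|(hs[...,0]>172))&(hs[...,1]>150)&(H[...,2]>134)&(H[...,2]<146)&(H[...,1]>40)&(H[...,1]<110)
print('grip top',red.sum(),cv2.minEnclosingCircle(H[red][:,:2].astype(np.float32)))
E
```

```text
82 231 [[-172.8, 116.2, 82.4], [-164.4, 122.4, 86.5], [-155.2, 131.7, 88.2]]
72 113 [[-169.9, 115.8, 72.2], [-159.4, 118.1, 77.5], [-154.6, 128.3, 81.6]]
60 98 [[-169.8, 115.8, 60.2], [-159.2, 118.3, 67.6], [-154.8, 127.7, 71.8]]
45 666 [[-177.9, 107.9, 45.7], [-151.6, 118.3, 49.9], [-135.7, 133.3, 51.7]]
((-164.5801239013672, 125.25536346435547), 9.954760551452637)
-183 37 [113.9 118.9 126.3]
-168 112 [112.  116.6 123.2]
-153 266 [109.3 120.8 133.2]
-138 300 [106.8 120.  133.4]
-123 310 [104.2 116.9 131.2]
-108 43 [100.6 105.7 115.5]
-63 158 [ 93.6 102.  121.3]
-48 102 [ 88.9  99.6 119.2]
-18 31 [86.  89.8 99.9]
grip top 438 ((-71.63220977783203, 72.74929809570312), 10.375141143798828)
```

```bash
cat > seg.py <<'E'
from kin import *
def run(P,ns,q,show=3):
    for a,b,n in zip(P,P[1:],ns):
        n=plan(a,b,n);X=np.real(logm(np.linalg.inv(a)@b))
        for k in np.linspace(0,1,show):
            M=a@expm(X*k);q,e=ik(M,q);print('   hatch',np.round((np.linalg.inv(HF)@M)[:3,3]),q.round(2).tolist(),round(e,2))
    return q
def barpose(t,r=167.5,z=60,f=.6,back=0,off=0):
    ya=np.degrees(np.arctan2(np.sin(t),-np.cos(t)))+off
    B=hpose(barpt(t,r,z),ya,(-.577*f,0));B=B.copy();B[:3,3]-=B[:3,2]*back;return B
E
python3 - <<'E'
from seg import *
B=barpose(1.747,back=120);K=barpose(1.747)
A=cur();M=A.copy();M[:3,3]+=HF[:3,:3]@np.array([-40,20,90])
run([A,M,B,K],[5,None,6],arm.read_state()['joints'],5)
E
```

```text
rows 5 rot [0.0, 0.0, 0.0] xyz [-0.161, 0.322, -0.719]
   hatch [ 54.   0. 137.] [0.43, 0.17, -0.39, 0.47, -0.6, -0.88] 0.0
   hatch [ 44.   5. 160.] [0.46, 0.13, -0.4, 0.47, -0.64, -0.9] 0.0
   hatch [ 34.  10. 182.] [0.49, 0.09, -0.41, 0.47, -0.68, -0.92] 0.0
   hatch [ 24.  15. 205.] [0.53, 0.05, -0.42, 0.47, -0.72, -0.94] 0.0
   hatch [ 14.  20. 227.] [0.56, 0.02, -0.42, 0.47, -0.77, -0.96] 0.0
rows 17 rot [-0.136, 0.162, 0.966] xyz [0.054, 0.449, 0.15]
   hatch [ 14.  20. 227.] [0.56, 0.02, -0.42, 0.47, -0.77, -0.96] 0.0
   hatch [-34.  22. 212.] [0.62, 0.02, -0.49, 0.47, -0.82, -1.47] 0.0
   hatch [-78.  43. 200.] [0.69, 0.04, -0.5, 0.41, -0.87, -1.93] 0.0
   hatch [-111.   79.  187.] [0.74, 0.09, -0.46, 0.3, -0.91, -2.35] 0.0
   hatch [-126.  125.  173.] [0.77, 0.15, -0.38, 0.18, -0.92, -2.73] 0.0
rows 6 rot [-0.0, -0.0, 0.0] xyz [0.0, -0.0, 0.8]
   hatch [-126.  125.  173.] [0.77, 0.15, -0.38, 0.18, -0.92, -2.73] 0.0
   hatch [-135.  125.  145.] [0.76, 0.19, -0.43, 0.19, -0.84, -2.74] 0.0
   hatch [-145.  125.  117.] [0.75, 0.23, -0.46, 0.21, -0.77, -2.75] 0.0
   hatch [-155.  125.   88.] [0.74, 0.27, -0.5, 0.23, -0.69, -2.76] 0.0
   hatch [-165.  125.   60.] [0.73, 0.31, -0.54, 0.25, -0.61, -2.78] 0.0
```

>>> apply_moves(
  delta_rot=[
    [0,0,0],
    [0,0,0],
    [0,0,0],
    [0,0,0],
    [0,0,0],
    [-0.136,0.162,0.966],
    [-0.136,0.162,0.966],
    [-0.136,0.162,0.966],
    [-0.136,0.162,0.966],
    [-0.136,0.162,0.966],
    [-0.136,0.162,0.966],
    [-0.136,0.162,0.966],
    [-0.136,0.162,0.966],
    [-0.136,0.162,0.966],
    [-0.136,0.162,0.966],
    [-0.136,0.162,0.966],
    [-0.136,0.162,0.966],
    [-0.136,0.162,0.966],
    [-0.136,0.162,0.966],
    [-0.136,0.162,0.966],
  ],
  xyz=[
    [-0.161,0.322,-0.719],
    [-0.161,0.322,-0.719],
    [-0.161,0.322,-0.719],
    [-0.161,0.322,-0.719],
    [-0.161,0.322,-0.719],
    [0.054,0.449,0.15],
    [0.054,0.449,0.15],
    [0.054,0.449,0.15],
    [0.054,0.449,0.15],
    [0.054,0.449,0.15],
    [0.054,0.449,0.15],
    [0.054,0.449,0.15],
    [0.054,0.449,0.15],
    [0.054,0.449,0.15],
    [0.054,0.449,0.15],
    [0.054,0.449,0.15],
    [0.054,0.449,0.15],
    [0.054,0.449,0.15],
    [0.054,0.449,0.15],
    [0.054,0.449,0.15],
  ],
  hand=[-1,-1,-1,-1,-1,0.06,0.06,0.06,0.06,0.06,0.06,0.06,0.06,0.06,0.06,0.06,0.06,0.06,0.06,0.06],
)

```text
clock: 17.4
position: [495.7, 180.8, 241.2]
ee_rot: [0.045, 0.993, -0.025, 0.106]
contact_force: [0.1, -0.2, 0.9]
gripper_width: 39.9
grasp_force: 0.0
```

>>> apply_moves(
  delta_rot=[
    [-0.136,0.162,0.966],
    [-0.136,0.162,0.966],
    [0,0,0],
    [0,0,0],
  ],
  xyz=[
    [0.054,0.449,0.15],
    [0.054,0.449,0.15],
    [0,0,0],
    [0,0,0],
  ],
  hand=[0.06,0.06,0.06,0.06],
)

```text
clock: 17.73
position: [498.1, 202.5, 233.5]
ee_rot: [0.14, 0.986, 0.0, 0.092]
contact_force: [0.3, 0.0, 0.4]
gripper_width: 39.9
grasp_force: 0.0
```

```bash
python3 - <<'E'
from seg import *
s=arm.read_state();print(s['position'],s['joints'],s['gripper_width'])
p=shot('wrist');W=world(p);H=(W-HF[:3,3])@HF[:3,:3]
m=(H[...,2]>82)&(H[...,2]<95)&(H[...,0]<-140)&(H[...,0]>-190)&(H[...,1]>95)&(H[...,1]<155)
print(m.sum(),cv2.minEnclosingCircle(H[m][:,:2].astype(np.float32)) if m.sum() else '', np.median(H[m],0) if m.sum() else '')
save(p['frame'],'pics/w7.png')
run([cur(),barpose(1.747)],[6],s['joints'],2)
E
```

```text
[498.13933631 202.50105249 233.48018195] [ 0.76790354  0.15794049 -0.38327739  0.18305213 -0.92319024 -2.72426619] 39.91872038182467
573 ((-164.8966522216797, 125.39122772216797), 9.928093910217285) [-164.67939298  125.6222841    86.28437858]
rows 6 rot [-0.007, -0.005, 0.003] xyz [-0.004, 0.009, 0.786]
   hatch [-127.  124.  172.] [0.77, 0.16, -0.39, 0.18, -0.92, -2.72] 0.0
   hatch [-165.  125.   60.] [0.73, 0.31, -0.54, 0.25, -0.61, -2.78] 0.0
```

View pics/w7.png

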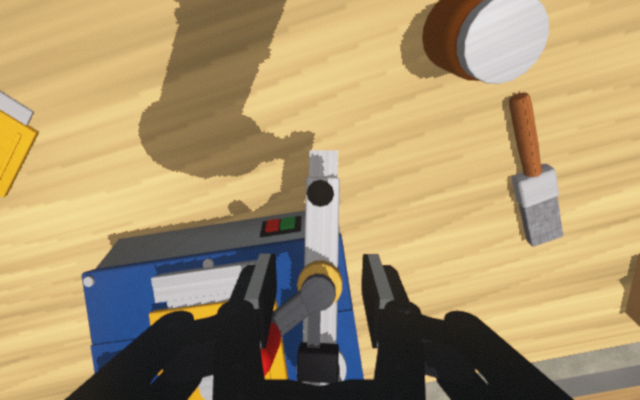

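>>> apply_moves(
  delta_rot=[
    [-0.007,-0.005,0],
    [-0.007,-0.005,0],
    [-0.007,-0.005,0],
    [-0.007,-0.005,0],
    [-0.007,-0.005,0],
    [-0.007,-0.005,0],
    [0,0,0],
    [0,0,0],
  ],
  xyz=[
    [-0.004,0.009,0.786],
    [-0.004,0.009,0.786],
    [-0.004,0.009,0.786],
    [-0.004,0.009,0.786],
    [-0.004,0.009,0.786],
    [-0.004,0.009,0.786],
    [0,0,0],
    [0,0,0],
  ],
  hand=[0.06,0.06,0.06,0.06,0.06,0.06,0.3,0.3],
)

```text
clock: 18.45
position: [520.5, 200.5, 118.7]
ee_rot: [0.141, 0.986, 0.002, 0.094]
contact_force: [0.5, 0.5, 1.0]
gripper_width: 29.8
grasp_force: 0.0
```

```bash
python3 - <<'E'
from seg import *
s=arm.read_state();A=cur();print(np.linalg.inv(HF)@A[:,3],s['gripper_width'],s['contact_force'])
def tw(t,rot):  # rotate pose A about pivot axis by bar swing, orientation fully following
    Z=T(np.eye(3),[0,96,0])@T(Rn.from_euler('z',(1.747-t)).as_matrix(),[0,0,0])@T(np.eye(3),[0,-96,0])
    return HF@Z@np.linalg.inv(HF)@A
for name,fn in (('pure',lambda t:tw(t,1)),('fixed tilt',lambda t:barpose(t))):
    q=s['joints'];print(name)
    for t in np.linspace(1.747,-.03,8):
        q,e=ik(fn(t),q);print(round(t,2),q.round(2).tolist(),round(e,2))
B=[barpose(t) for t in np.linspace(1.747,-.02,6)]
for a,b in zip([A]+B[1:],B[1:]):plan(a,b,6)
E
```

```text
[-164.7014806   125.22192673   60.43922577    1.        ] 29.802546428064492 [0.50687244 0.47426265 0.99019159]
pure
1.75 [0.73, 0.31, -0.53, 0.25, -0.61, -2.78] 0.0
1.49 [0.7, 0.3, -0.6, 0.35, -0.63, -2.6] 0.0
1.24 [0.66, 0.28, -0.66, 0.47, -0.63, -2.43] 0.0
0.99 [0.59, 0.27, -0.71, 0.63, -0.63, -2.27] 0.0
0.73 [0.52, 0.26, -0.75, 0.8, -0.62, -2.1] 0.0
0.48 [0.43, 0.26, -0.76, 0.98, -0.6, -1.94] 0.0
0.22 [0.35, 0.26, -0.76, 1.16, -0.57, -1.79] 0.0
-0.03 [0.27, 0.26, -0.73, 1.34, -0.54, -1.63] 0.0
fixed tilt
1.75 [0.73, 0.31, -0.54, 0.25, -0.61, -2.78] 0.0
1.49 [0.67, 0.28, -0.59, 0.24, -0.58, -2.48] 0.0
1.24 [0.59, 0.26, -0.6, 0.23, -0.58, -2.15] 0.0
0.99 [0.51, 0.25, -0.57, 0.19, -0.61, -1.79] 0.0
0.73 [0.42, 0.26, -0.5, 0.16, -0.65, -1.42] 0.0
0.48 [0.35, 0.28, -0.41, 0.13, -0.72, -1.06] 0.0
0.22 [0.3, 0.31, -0.3, 0.11, -0.79, -0.72] 0.0
-0.03 [0.26, 0.35, -0.17, 0.09, -0.88, -0.4] 0.0
rows 6 rot [-0.0, -0.0, -0.53] xyz [-0.01, -0.393, 0.003]
rows 6 rot [-0.0, -0.0, -0.539] xyz [-0.011, -0.392, -0.045]
rows 6 rot [0.0, -0.0, -0.557] xyz [-0.011, -0.385, -0.083]
rows 6 rot [0.0, 0.0, -0.578] xyz [-0.011, -0.378, -0.112]
rows 6 rot [0.0, 0.0, -0.593] xyz [-0.011, -0.373, -0.127]
```

```bash
python3 - <<'E'
from seg import *
A=cur();Z=T(np.eye(3),[0,96,0])@T(Rn.from_euler('z',1.747).as_matrix(),[0,0,0])@T(np.eye(3),[0,-96,0])
plan(A,HF@Z@np.linalg.inv(HF)@A,32)
E
```

```text
rows 32 rot [0.168, -0.028, -0.493] xyz [-0.009, -0.365, 0.018]
```

>>> apply_moves(
  delta_rot=[
    [0.168,-0.028,-0.493],
    [0.168,-0.028,-0.493],
    [0.168,-0.028,-0.493],
    [0.168,-0.028,-0.493],
    [0.168,-0.028,-0.493],
    [0.168,-0.028,-0.493],
    [0.168,-0.028,-0.493],
    [0.168,-0.028,-0.493],
    [0.168,-0.028,-0.493],
    [0.168,-0.028,-0.493],
  ],
  xyz=[
    [-0.009,-0.365,0.018],
    [-0.009,-0.365,0.018],
    [-0.009,-0.365,0.018],
    [-0.009,-0.365,0.018],
    [-0.009,-0.365,0.018],
    [-0.009,-0.365,0.018],
    [-0.009,-0.365,0.018],
    [-0.009,-0.365,0.018],
    [-0.009,-0.365,0.018],
    [-0.009,-0.365,0.018],
  ],
  hand=[0.3,0.3,0.3,0.3,0.3,0.3,0.3,0.3,0.3,0.3],
)

```text
clock: 19.28
position: [518.8, 113.2, 125.1]
ee_rot: [-0.109, 0.984, -0.107, 0.097]
contact_force: [-1.8, 6.3, -1.7]
gripper_width: 30.0
grasp_force: 3.3
```

```bash
cat > barnow.py <<'E'
from seg import *
def at():
    s=arm.read_state();h=np.linalg.inv(HF)@cur();d=h[:3,3]-[0,96,0]
    print('tool bar angle',np.arctan2(-d[0],-d[1]).round(3),'r',np.hypot(d[0],d[1]).round(1),'z',d[2].round(1),'F hatch',(HF[:3,:3].T@s['contact_force']).round(1),'w',s['gripper_width'],s['clock'],np.round(s['joints'],2))
def to(t,n,r=167.5,z=60.4):
    A=cur();h=np.linalg.inv(HF)@A;d=h[:3,3]-[0,96,0];t0=np.arctan2(-d[0],-d[1])
    Z=T(np.eye(3),[0,96,0])@T(Rn.from_euler('z',t0-t).as_matrix(),[0,0,0])@T(np.eye(3),[0,-96,0])
    B=Z@h;p=barpt(t,r,z);B[:3,3]=p;plan(A,HF@B,n)
if __name__=='__main__':
    at();to(0,22)
E
python3 barnow.py
```

```text
tool bar angle 1.213 r 164.6 z 61.7 F hatch [-3.1  6.  -0.1] w 30.023173975987028 19.2833 [ 0.65  0.27 -0.66  0.49 -0.64 -2.4 ]
rows 22 rot [0.166, -0.025, -0.499] xyz [-0.0, -0.365, 0.021]
```

Pushing well. Continue.

>>> apply_moves(
  delta_rot=[
    [0.166,-0.025,-0.499],
    [0.166,-0.025,-0.499],
    [0.166,-0.025,-0.499],
    [0.166,-0.025,-0.499],
    [0.166,-0.025,-0.499],
    [0.166,-0.025,-0.499],
    [0.166,-0.025,-0.499],
    [0.166,-0.025,-0.499],
    [0.166,-0.025,-0.499],
    [0.166,-0.025,-0.499],
    [0.166,-0.025,-0.499],
    [0.166,-0.025,-0.499],
    [0.166,-0.025,-0.499],
    [0.166,-0.025,-0.499],
    [0.166,-0.025,-0.499],
    [0.166,-0.025,-0.499],
    [0.166,-0.025,-0.499],
    [0.166,-0.025,-0.499],
  ],
  xyz=[
    [0,-0.365,0.018],
    [0,-0.365,0.018],
    [0,-0.365,0.018],
    [0,-0.365,0.018],
    [0,-0.365,0.018],
    [0,-0.365,0.018],
    [0,-0.365,0.018],
    [0,-0.365,0.018],
    [0,-0.365,0.018],
    [0,-0.365,0.018],
    [0,-0.365,0.018],
    [0,-0.365,0.018],
    [0,-0.365,0.018],
    [0,-0.365,0.018],
    [0,-0.365,0.018],
    [0,-0.365,0.018],
    [0,-0.365,0.018],
    [0,-0.365,0.018],
  ],
  hand=[0.3,0.3,0.3,0.3,0.3,0.3,0.3,0.3,0.3,0.3,0.3,0.3,0.3,0.3,0.3,0.3,0.3,0.3],
)

```text
clock: 20.78
position: [606.6, -3.1, 183.3]
ee_rot: [-0.529, 0.797, -0.283, 0.074]
contact_force: [-5.1, 6.4, -2.0]
gripper_width: 30.3
grasp_force: 3.7
```

```bash
python3 barnow.py; python3 -c "
from barnow import *
to(-.03,8)"
```

```text
tool bar angle 0.227 r 167.2 z 61.8 F hatch [-6.   5.7  1.2] w 30.261837386226997 20.7833 [ 0.35  0.25 -0.75  1.15 -0.57 -1.75]
rows 22 rot [0.031, -0.004, -0.093] xyz [0.001, -0.069, 0.006]
rows 8 rot [0.097, -0.014, -0.291] xyz [0.001, -0.215, 0.018]
```

>>> apply_moves(
  delta_rot=[
    [0.097,-0.014,-0.291],
    [0.097,-0.014,-0.291],
    [0.097,-0.014,-0.291],
    [0.097,-0.014,-0.291],
    [0.097,-0.014,-0.291],
    [0.097,-0.014,-0.291],
    [0.097,-0.014,-0.291],
    [0.097,-0.014,-0.291],
  ],
  xyz=[
    [0.001,-0.215,0.018],
    [0.001,-0.215,0.018],
    [0.001,-0.215,0.018],
    [0.001,-0.215,0.018],
    [0.001,-0.215,0.018],
    [0.001,-0.215,0.018],
    [0.001,-0.215,0.018],
    [0.001,-0.215,0.018],
  ],
  hand=[0.3,0.3,0.3,0.3,0.3,0.3,0.3,0.3],
)

```text
clock: 21.45
position: [640.0, -13.9, 200.9]
ee_rot: [-0.62, 0.715, -0.318, 0.062]
contact_force: [-7.0, 1.3, -6.8]
gripper_width: 29.7
grasp_force: 4.6
```

```bash
cat > barang.py <<'E'
from barnow import *
def bar(n):
    p=shot(n);W=world(p);H=(W-HF[:3,3])@HF[:3,:3]
    m=(H[...,2]>82)&(H[...,2]<92)&(abs(H[...,0])<60)&(H[...,1]<-40)&(H[...,1]>-100)&(p['frame'].max(-1)<110)
    m2=(H[...,2]>46)&(H[...,2]<54)&(abs(H[...,0])<45)&(H[...,1]<-5)&(H[...,1]>-110)
    print(n,m.sum(),np.median(H[m],0) if m.sum() else '')
    for y in range(-110,80,15):
        k=(H[...,2]>46)&(H[...,2]<54)&(abs(H[...,0])<45)&(H[...,1]>=y)&(H[...,1]<y+15)
        if k.sum()>8:print(y+7,k.sum(),np.percentile(H[k][:,0],[3,50,97]).round(1),end=' | ')
    print();return p,H
if __name__=='__main__':
    at();p,H=bar('wrist');save(p['frame'],'pics/w8.png');to(-.05,3)
E
python3 barang.py
```

```text
tool bar angle -0.006 r 169.6 z 59.9 F hatch [-9.6  0.4 -2.4] w 29.709319625567407 21.45 [ 0.27  0.26 -0.74  1.32 -0.53 -1.59]
wrist 2797 [ -5.96703828 -72.17888331  86.69290626]
-103 2360 [-12.2   6.4  25.2] | -88 1318 [-17.    1.5  25.4] | -73 462 [-14.5   3.8   8. ] | -58 367 [-17.2   5.4   8.6] | -43 1651 [-17.6  -4.6   8.5] | -28 1637 [-17.   -4.1   9.1] | -13 518 [-15.9  -2.    9.5] | 
rows 3 rot [0.038, -0.005, -0.111] xyz [-0.024, -0.085, -0.012]
```

View pics/w8.png

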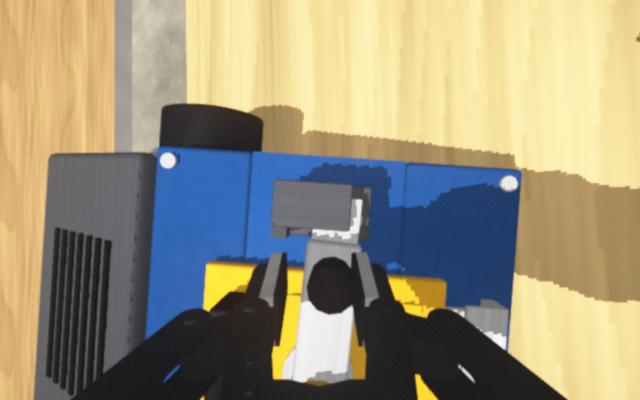

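>>> apply_moves(
  delta_rot=[
    [0.038,-0.005,-0.111],
    [0.038,-0.005,-0.111],
    [0.038,-0.005,-0.111],
    [0,0,0],
  ],
  xyz=[
    [-0.024,-0.09,-0.012],
    [-0.024,-0.09,-0.012],
    [-0.024,-0.09,-0.012],
    [0,0,0],
  ],
  hand=[0.3,0.3,0.3,0.3],
)

```text
clock: 21.83
position: [645.5, -14.5, 204.1]
ee_rot: [-0.63, 0.704, -0.323, 0.059]
contact_force: [-6.3, -1.6, -5.4]
gripper_width: 30.2
grasp_force: 4.4
```

```bash
python3 barang.py
```

```text
tool bar angle -0.043 r 169.7 z 59.8 F hatch [-8.  -2.3 -1.7] w 30.223226941156998 21.8333 [ 0.27  0.26 -0.73  1.34 -0.54 -1.56]
wrist 2831 [  0.35019943 -72.18393225  86.62967658]
-103 2356 [-12.1   6.4  25.2] | -88 1314 [-11.7   5.6  25.4] | -73 442 [-8.  10.5 14.3] | -58 398 [-11.7  10.5  14.4] | -43 1650 [-12.3   0.7  13.7] | -28 1657 [-12.3   0.6  13.7] | -13 482 [-10.9   3.   13.9] | 
rows 3 rot [0.007, -0.001, -0.02] xyz [-0.025, -0.017, -0.016]
```

>>> apply_moves(
  delta_rot=[
    [0,0,0],
    [0,0,0],
    [0,0,0],
  ],
  xyz=[
    [-0.02,-0.08,0],
    [-0.02,-0.08,0],
    [0,0,0],
  ],
  hand=[0.3,0.3,0.3],
)

```text
clock: 22.13
position: [645.9, -14.7, 203.9]
ee_rot: [-0.63, 0.704, -0.322, 0.056]
contact_force: [-20.6, 0.4, -1.9]
gripper_width: 30.1
grasp_force: 9.0
```

```bash
python3 barang.py
```

```text
tool bar angle -0.045 r 169.8 z 59.5 F hatch [-18.7  -2.    8.6] w 30.057491479915917 22.1333 [ 0.27  0.27 -0.72  1.32 -0.54 -1.55]
wrist 2840 [  0.51812532 -72.10752064  86.67393026]
-103 2370 [-12.1   6.4  25.3] | -88 1320 [-11.6   5.6  25.3] | -73 445 [-7.7 10.6 14.4] | -58 402 [-11.4  10.8  14.4] | -43 1669 [-12.3   0.7  13.7] | -28 1669 [-12.3   0.7  13.8] | -13 448 [-11.1   3.3  14. ] | 
rows 3 rot [0.005, -0.001, -0.016] xyz [-0.025, -0.014, -0.021]
```

```bash
cat > cr.py <<'E'
from seg import *
TIL=(-.577*.5,0.)
def cpose(c,z0=103,ya=90,til=TIL,r=45,ctr=(0,0)):
    return hpose([ctr[0]+r*np.sin(c),ctr[1]+r*np.cos(c),z0-8*c/(2*np.pi)],ya,til)
E
python3 - <<'E'
from cr import *
for ya in (90,-90):
  for f in (0,.3,.5,.8):
    best=None
    for st in ([.3,.2,-.5,.4,-.7,-2.3],[.3,.2,-.5,.4,-.7,1],[.3,.2,-.5,.4,-.7,-1.]):
      q=np.array(st);o=[];b=0
      for c in np.linspace(.875,7.3,10):
        q,e=ik(cpose(c,ya=ya,til=(-.577*f,0)),q);b=max(b,e);o.append(q[3:].round(2).tolist())
      if best is None or b<best[0]:best=(b,o)
    print(ya,f,round(best[0],2),best[1][::2])
E
```

```text
90 0 0.0 [[0.6, -0.5, -2.62], [0.54, -0.46, -2.49], [0.75, -0.34, -2.71], [0.89, -0.35, -2.93], [0.69, -0.46, -2.74]]
90 0.3 0.0 [[0.27, -0.78, -2.3], [0.23, -0.75, -2.19], [0.28, -0.64, -2.28], [0.34, -0.63, -2.44], [0.3, -0.73, -2.37]]
90 0.5 0.0 [[0.15, -0.94, -2.19], [0.13, -0.92, -2.1], [0.15, -0.81, -2.15], [0.19, -0.79, -2.28], [0.17, -0.89, -2.24]]
90 0.8 0.0 [[0.05, -1.16, -2.1], [0.04, -1.14, -2.01], [0.05, -1.03, -2.04], [0.06, -1.01, -2.15], [0.05, -1.11, -2.13]]
-90 0 0.0 [[0.6, -0.5, 0.52], [0.54, -0.46, 0.65], [0.75, -0.34, 0.44], [0.89, -0.35, 0.21], [0.69, -0.46, 0.4]]
-90 0.3 0.0 [[0.27, -0.78, 0.84], [0.23, -0.75, 0.95], [0.28, -0.64, 0.86], [0.34, -0.63, 0.71], [0.3, -0.73, 0.77]]
-90 0.5 0.0 [[0.15, -0.94, 0.95], [0.13, -0.92, 1.05], [0.15, -0.81, 0.99], [0.19, -0.79, 0.86], [0.17, -0.89, 0.9]]
-90 0.8 0.0 [[0.05, -1.16, 1.04], [0.04, -1.14, 1.13], [0.05, -1.03, 1.1], [0.06, -1.01, 0.99], [0.05, -1.11, 1.01]]
```

>>> apply_moves(
  delta_rot=[
    [0,0,0],
    [0,0,0],
    [0,0,0],
    [0,0,0],
    [0,0,0],
    [0,0,0],
    [0,0,0],
    [0,0,0],
  ],
  xyz=[
    [0,0.2,0],
    [0,0,-0.4],
    [0,0,-0.8],
    [0,0,-0.8],
    [0,0,-0.8],
    [0,0,-0.8],
    [0,0,-0.8],
    [0,0,0],
  ],
  hand=[0.2,0,0,0,0,0,0,0],
)

```text
clock: 22.85
position: [594.7, 32.2, 298.0]
ee_rot: [-0.629, 0.702, -0.326, 0.067]
contact_force: [-0.2, 1.3, -0.5]
gripper_width: 43.0
grasp_force: 0.0
```

```bash
sed -i 's/TIL=.*/TIL=(-.577*.3,0.)/' cr.py; python3 - <<'E'
from cr import *
s=arm.read_state();B=cpose(.875).copy();B[:3,3]-=B[:3,2]*75
B[:3,3]-=HF[:3,0]*0
run([cur(),B],[None],s['joints'],5)
for n in('wrist','scene'):
    p=shot(n);W=world(p);H=(W-HF[:3,3])@HF[:3,:3];hs=cv2.cvtColor(p['frame'],cv2.COLOR_RGB2HSV)
    red=((hs[...,0]<8)|(hs[...,0]>172))&(hs[...,1]>150)&(H[...,2]>100)&(H[...,2]<146)&(np.hypot(H[...,0],H[...,1])<80)
    t=red&(H[...,2]>133)
    if t.sum()>5:print(n,red.sum(),t.sum(),cv2.minEnclosingCircle(H[t][:,:2].astype(np.float32)),np.percentile(H[red][:,2],97))
E
```

```text
rows 16 rot [-0.268, -0.042, 0.963] xyz [-0.199, 0.018, -0.068]
   hatch [  6. -33. 169.] [0.51, 0.11, -0.65, 0.97, -0.76, -1.33] 0.0
   hatch [  5. -12. 169.] [0.56, 0.14, -0.51, 0.73, -0.86, -1.55] 0.0
   hatch [ 13.   7. 171.] [0.56, 0.17, -0.37, 0.54, -0.92, -1.78] 0.0
   hatch [ 28.  22. 173.] [0.53, 0.19, -0.25, 0.38, -0.95, -2.02] 0.0
   hatch [ 47.  29. 176.] [0.48, 0.2, -0.16, 0.24, -0.94, -2.28] 0.0
wrist 961 475 ((31.949743270874023, 27.786897659301758), 9.367345809936523) 139.34854758098328
scene 88 19 ((40.20195007324219, 28.251596450805664), 9.744760513305664) 139.80799686269006
```

>>> apply_moves(
  delta_rot=[
    [-0.268,-0.042,0.963],
    [-0.268,-0.042,0.963],
    [-0.268,-0.042,0.963],
    [-0.268,-0.042,0.963],
    [-0.268,-0.042,0.963],
    [-0.268,-0.042,0.963],
    [-0.268,-0.042,0.963],
    [-0.268,-0.042,0.963],
    [-0.268,-0.042,0.963],
    [-0.268,-0.042,0.963],
    [-0.268,-0.042,0.963],
    [-0.268,-0.042,0.963],
    [-0.268,-0.042,0.963],
    [-0.268,-0.042,0.963],
    [-0.268,-0.042,0.963],
    [-0.268,-0.042,0.963],
    [0,0,0],
    [0,0,0],
  ],
  xyz=[
    [-0.199,0.018,-0.068],
    [-0.199,0.018,-0.068],
    [-0.199,0.018,-0.068],
    [-0.199,0.018,-0.068],
    [-0.199,0.018,-0.068],
    [-0.199,0.018,-0.068],
    [-0.199,0.018,-0.068],
    [-0.199,0.018,-0.068],
    [-0.199,0.018,-0.068],
    [-0.199,0.018,-0.068],
    [-0.199,0.018,-0.068],
    [-0.199,0.018,-0.068],
    [-0.199,0.018,-0.068],
    [-0.199,0.018,-0.068],
    [-0.199,0.018,-0.068],
    [-0.199,0.018,-0.068],
    [0,0,0],
    [0,0,0],
  ],
  hand=[0,0,0,0,0,0,0,0,0,0,0,0,0,0,0,0,0,0],
)

```text
clock: 24.45
position: [634.3, 86.4, 317.1]
ee_rot: [0.059, 0.984, -0.014, 0.169]
contact_force: [-0.6, -0.5, -0.2]
gripper_width: 42.7
grasp_force: 0.0
```

```bash
cat > look.py <<'E'
from cr import *
def tab(names=('scene','top','wrist')):
    for n in names:
        p=shot(n);W=world(p);H=(W-HF[:3,3])@HF[:3,:3];hs=cv2.cvtColor(p['frame'],cv2.COLOR_RGB2HSV)
        reg=(abs(H[...,0])<55)&(H[...,1]>40)&(H[...,1]<95)&(H[...,2]>20)&(H[...,2]<95)
        o=reg&(hs[...,0]>=4)&(hs[...,0]<17)&(hs[...,1]>140)
        u=reg&(H[...,2]>45)&(H[...,2]<80)&(H[...,0]>15)&(H[...,1]<85)
        print(n,'orange',o.sum(),np.median(H[o],0).round(1) if o.sum() else '','upslope pts',u.sum(),'case pts',(reg&(H[...,2]>60)).sum())
    return p,H
def cst():
    s=arm.read_state();h=(np.linalg.inv(HF)@cur())[:3,3]
    print('crank est',(np.arctan2(h[0],h[1])%(2*np.pi)).round(3),'r',np.hypot(h[0],h[1]).round(1),h.round(1),'F',(HF[:3,:3].T@s['contact_force']).round(1),'w',round(s['gripper_width'],1),s['clock'],np.round(s['joints'][3:],2))
E
python3 - <<'E'
from look import *
cst();p,H=tab();hs=cv2.cvtColor(p['frame'],cv2.COLOR_RGB2HSV)
red=((hs[...,0]<8)|(hs[...,0]>172))&(hs[...,1]>150)&(H[...,2]>133)&(H[...,2]<146)&(np.hypot(H[...,0],H[...,1])<80)
print(red.sum(),cv2.minEnclosingCircle(H[red][:,:2].astype(np.float32)))
run([cur(),cpose(.86)],[5],arm.read_state()['joints'],2)
save(p['frame'],'pics/w9.png')
E
```

```text
crank est 1.046 r 50.6 [ 43.8  25.4 169.3] F [-0.6 -0.5  0.1] w 42.7 24.45 [ 0.24 -0.93 -2.28]
scene orange 0  upslope pts 75 case pts 69
top orange 1 [52.3 40.1 46.8] upslope pts 12 case pts 20
wrist orange 5 [42.9 46.4 45.9] upslope pts 114 case pts 1614
1030 ((34.544898986816406, 28.912202835083008), 10.423965454101562)
rows 5 rot [-0.013, -0.019, -0.0] xyz [-0.024, 0.028, 0.544]
   hatch [ 43.  26. 169.] [0.48, 0.2, -0.16, 0.24, -0.94, -2.28] 0.0
   hatch [ 34.  29. 102.] [0.45, 0.28, -0.23, 0.27, -0.78, -2.31] 0.0
```

View pics/w9.png

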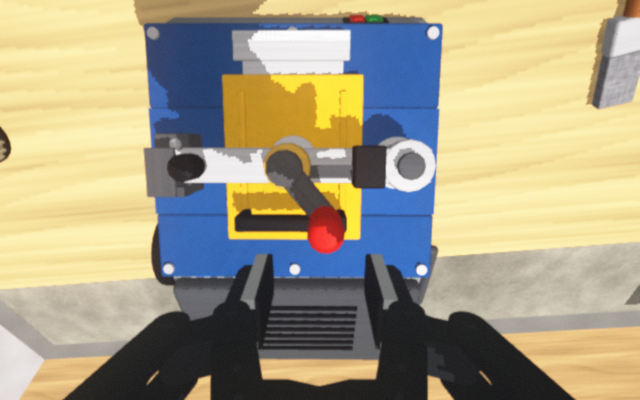

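>>> apply_moves(
  delta_rot=[
    [-0.013,-0.019,0],
    [-0.013,-0.019,0],
    [-0.013,-0.019,0],
    [-0.013,-0.019,0],
    [-0.013,-0.019,0],
    [0,0,0],
    [0,0,0],
    [0,0,0],
    [0,0,0],
    [0,0,0],
  ],
  xyz=[
    [-0.024,0.028,0.544],
    [-0.024,0.028,0.544],
    [-0.024,0.028,0.544],
    [-0.024,0.028,0.544],
    [-0.024,0.028,0.544],
    [0,0,0],
    [0,0,0],
    [0,0,0],
    [0,0,0],
    [0,0,0],
  ],
  hand=[0,0,0,0,0,1,1,1,1,1],
)

```text
clock: 25.43
position: [659.4, 87.7, 253.5]
ee_rot: [0.059, 0.983, -0.01, 0.174]
contact_force: [2.3, -1.2, -7.2]
gripper_width: 20.1
grasp_force: 58.8
```

```bash
cat > circ.py <<'E'
from look import *
def rows(c0,c1,n,dc0=None):
    "tool-frame shifts for an arc c0->c1 in n rows, orientation fixed"
    R=cur()[:3,:3];R=HF[:3,:3].T@R
    P=[np.array([45*np.sin(c),45*np.cos(c),-8*c/(2*np.pi)]) for c in np.linspace(c0,c1,n+1)]
    D=[(R.T@(b-a)/25) for a,b in zip(P,P[1:])]
    print([np.round(d,2).tolist() for d in D])
if __name__=='__main__':
    import sys
    cst();rows(*map(float,sys.argv[1:3]),int(sys.argv[3]))
E
python3 circ.py .87 3.12 18
```

```text
crank est 0.85 r 44.7 [ 33.6  29.5 101.8] F [-1.5 -1.  -7.5] w 20.1 25.4333 [ 0.27 -0.78 -2.31]
[[-0.13, -0.18, -0.02], [-0.11, -0.2, -0.01], [-0.09, -0.21, -0.01], [-0.06, -0.22, -0.0], [-0.03, -0.22, 0.0], [-0.0, -0.22, 0.01], [0.02, -0.22, 0.01], [0.05, -0.22, 0.02], [0.08, -0.21, 0.02], [0.1, -0.2, 0.02], [0.13, -0.18, 0.03], [0.15, -0.17, 0.03], [0.17, -0.15, 0.04], [0.18, -0.12, 0.04], [0.2, -0.1, 0.04], [0.21, -0.07, 0.04], [0.22, -0.05, 0.04], [0.22, -0.02, 0.04]]
```

>>> apply_moves(
  delta_rot=[
    [0,0,0],
    [0,0,0],
    [0,0,0],
    [0,0,0],
    [0,0,0],
    [0,0,0],
    [0,0,0],
    [0,0,0],
    [0,0,0],
    [0,0,0],
    [0,0,0],
    [0,0,0],
    [0,0,0],
    [0,0,0],
    [0,0,0],
    [0,0,0],
    [0,0,0],
    [0,0,0],
  ],
  xyz=[
    [-0.13,-0.18,-0.02],
    [-0.11,-0.2,-0.01],
    [-0.09,-0.21,-0.01],
    [-0.06,-0.22,0],
    [-0.03,-0.22,0],
    [0,-0.22,0.01],
    [0.02,-0.22,0.01],
    [0.05,-0.22,0.02],
    [0.08,-0.21,0.02],
    [0.1,-0.2,0.02],
    [0.13,-0.18,0.03],
    [0.15,-0.17,0.03],
    [0.17,-0.15,0.04],
    [0.18,-0.12,0.04],
    [0.2,-0.1,0.04],
    [0.21,-0.07,0.04],
    [0.22,-0.05,0.04],
    [0.22,-0.02,0.04],
  ],
  hand=[1,1,1,1,1,1,1,1,1,1,1,1,1,1,1,1,1,1],
)

```text
clock: 26.93
position: [626.7, 17.9, 236.9]
ee_rot: [0.058, 0.982, -0.009, 0.178]
contact_force: [11.0, -0.1, -13.4]
gripper_width: 20.1
grasp_force: 59.1
```

```bash
cat >> circ.py <<'E'
    # corrected: start from the measured position
    c1=float(sys.argv[2]);n=int(sys.argv[3]);h=(np.linalg.inv(HF)@cur())[:3,3];c0=float(sys.argv[1])
    cm=np.arctan2(h[0],h[1]);cm+=2*np.pi*round((c0-cm)/(2*np.pi));r0=np.hypot(h[0],h[1]);R=HF[:3,:3].T@cur()[:3,:3]
    Z=lambda c:102.9-8*c/(2*np.pi)
    P=[]
    for k,c in zip(np.linspace(0,1,n+1),np.linspace(cm,c1,n+1)):
        w=min(1,4*k);r=r0+(45-r0)*w;P.append(np.array([r*np.sin(c),r*np.cos(c),h[2]+(Z(c)-h[2])*w if k else h[2]]))
    print('CORR',cm.round(3),[np.round(R.T@(b-a)/25,2).tolist() for a,b in zip(P,P[1:])])
E
python3 circ.py 3.12 5.2 17
```

```text
crank est 3.045 r 43.8 [  4.2 -43.6  99.6] F [  2.8   1.2 -17.1] w 20.1 26.9333 [ 0.25 -0.69 -2.21]
[[0.22, 0.01, 0.04], [0.21, 0.04, 0.04], [0.21, 0.06, 0.04], [0.2, 0.09, 0.04], [0.19, 0.11, 0.04], [0.17, 0.13, 0.04], [0.15, 0.15, 0.03], [0.13, 0.17, 0.03], [0.11, 0.19, 0.03], [0.09, 0.2, 0.02], [0.06, 0.21, 0.02], [0.04, 0.22, 0.01], [0.01, 0.22, 0.01], [-0.01, 0.22, 0.0], [-0.04, 0.22, 0.0], [-0.07, 0.21, -0.0], [-0.09, 0.2, -0.01]]
CORR 3.045 [[0.22, -0.02, 0.04], [0.22, 0.01, 0.05], [0.22, 0.04, 0.05], [0.21, 0.07, 0.05], [0.2, 0.1, 0.04], [0.18, 0.13, 0.04], [0.17, 0.15, 0.03], [0.15, 0.17, 0.03], [0.12, 0.19, 0.03], [0.1, 0.2, 0.02], [0.07, 0.22, 0.02], [0.05, 0.22, 0.01], [0.02, 0.23, 0.01], [-0.01, 0.23, 0.01], [-0.04, 0.22, 0.0], [-0.07, 0.22, -0.0], [-0.09, 0.21, -0.01]]
```

>>> apply_moves(
  delta_rot=[
    [0,0,0],
    [0,0,0],
    [0,0,0],
    [0,0,0],
    [0,0,0],
    [0,0,0],
    [0,0,0],
    [0,0,0],
    [0,0,0],
    [0,0,0],
    [0,0,0],
    [0,0,0],
    [0,0,0],
    [0,0,0],
    [0,0,0],
    [0,0,0],
    [0,0,0],
  ],
  xyz=[
    [0.22,-0.02,0.08],
    [0.22,0.01,0.06],
    [0.22,0.04,0.05],
    [0.21,0.07,0.05],
    [0.2,0.1,0.04],
    [0.18,0.13,0.04],
    [0.17,0.15,0.03],
    [0.15,0.17,0.03],
    [0.12,0.19,0.03],
    [0.1,0.2,0.02],
    [0.07,0.22,0.02],
    [0.05,0.22,0.01],
    [0.02,0.23,0.01],
    [-0.01,0.23,0.01],
    [-0.04,0.22,0],
    [-0.07,0.22,0],
    [-0.09,0.21,-0.01],
  ],
  hand=[1,1,1,1,1,1,1,1,1,1,1,1,1,1,1,1,1],
)

```text
clock: 28.35
position: [595.9, 87.1, 212.5]
ee_rot: [0.058, 0.983, -0.009, 0.176]
contact_force: [-8.6, -2.7, 11.0]
gripper_width: 20.5
grasp_force: 62.4
```

```bash
python3 circ.py 5.2 6.3 9; python3 -c "
from look import *
tab()"
```

```text
crank est 5.19 r 46.8 [-41.5  21.5  97.7] F [-1.6 -3.7 13.6] w 20.5 28.35 [ 0.35 -0.63 -2.45]
[[-0.11, 0.19, -0.01], [-0.14, 0.17, -0.02], [-0.16, 0.15, -0.02], [-0.17, 0.13, -0.02], [-0.19, 0.11, -0.03], [-0.2, 0.09, -0.03], [-0.21, 0.06, -0.03], [-0.21, 0.04, -0.03], [-0.22, 0.01, -0.03]]
CORR 5.19 [[-0.15, 0.18, 0.0], [-0.17, 0.16, 0.01], [-0.16, 0.15, -0.01], [-0.17, 0.14, -0.02], [-0.19, 0.11, -0.03], [-0.2, 0.09, -0.03], [-0.21, 0.06, -0.03], [-0.22, 0.04, -0.03], [-0.22, 0.01, -0.03]]
scene orange 0  upslope pts 68 case pts 65
top orange 1 [54.4 40.8 42.1] upslope pts 15 case pts 75
wrist orange 0  upslope pts 93 case pts 618
```

>>> apply_moves(
  delta_rot=[
    [0,0,0],
    [0,0,0],
    [0,0,0],
    [0,0,0],
    [0,0,0],
    [0,0,0],
    [0,0,0],
    [0,0,0],
    [0,0,0],
  ],
  xyz=[
    [-0.15,0.18,-0.04],
    [-0.17,0.16,-0.04],
    [-0.16,0.15,-0.03],
    [-0.17,0.14,-0.03],
    [-0.19,0.11,-0.04],
    [-0.2,0.09,-0.04],
    [-0.21,0.06,-0.04],
    [-0.22,0.04,-0.04],
    [-0.22,0.01,-0.04],
  ],
  hand=[1,1,1,1,1,1,1,1,1],
)

```text
clock: 29.25
position: [634.7, 107.2, 233.7]
ee_rot: [0.058, 0.983, -0.009, 0.176]
contact_force: [-6.4, 1.9, 3.9]
gripper_width: 20.3
grasp_force: 61.6
```

```bash
python3 circ.py 6.2 6.6 4; python3 -c "
from look import *
tab()"
```

```text
crank est 0.01 r 46.0 [ 0.5 46.  98. ] F [-3.7  1.2  6.7] w 20.3 29.25 [ 0.31 -0.71 -2.4 ]
[[-0.18, 0.01, -0.03], [-0.18, -0.01, -0.03], [-0.18, -0.03, -0.02], [-0.17, -0.05, -0.02]]
CORR 6.293 [[-0.16, -0.05, 0.1], [-0.14, -0.02, -0.02], [-0.13, -0.03, -0.02], [-0.13, -0.04, -0.02]]
scene orange 2 [10.5 47.2 93.9] upslope pts 67 case pts 93
top orange 1 [ 4.3 54.6 77.1] upslope pts 11 case pts 53
wrist orange 0  upslope pts 12 case pts 1852
```

>>> apply_moves(
  delta_rot=[
    [0,0,0],
    [0,0,0],
    [0,0,0],
  ],
  xyz=[
    [-0.18,-0.02,-0.03],
    [-0.18,-0.04,-0.03],
    [-0.17,-0.05,-0.03],
  ],
  hand=[1,1,1],
)

```text
clock: 29.65
position: [646.3, 103.1, 240.6]
ee_rot: [0.058, 0.983, -0.008, 0.176]
contact_force: [-6.6, 2.3, 4.4]
gripper_width: 20.4
grasp_force: 61.7
```

```bash
python3 circ.py 6.5 6.8 3; python3 -c "
from look import *
tab()"
```

```text
crank est 0.318 r 45.6 [14.2 43.3 98. ] F [-3.8  1.5  7.2] w 20.4 29.65 [ 0.29 -0.73 -2.37]
[[-0.17, -0.05, -0.02], [-0.17, -0.06, -0.02], [-0.16, -0.08, -0.02]]
CORR 6.601 [[-0.13, -0.06, 0.12], [-0.11, -0.05, -0.02], [-0.1, -0.06, -0.01]]
scene orange 1 [16.5 50.3 91.6] upslope pts 76 case pts 87
top orange 0  upslope pts 14 case pts 23
wrist orange 2 [11.7 51.2 88.6] upslope pts 59 case pts 3063
```

>>> apply_moves(
  delta_rot=[
    [0,0,0],
    [0,0,0],
    [0,0,0],
  ],
  xyz=[
    [-0.17,-0.05,-0.02],
    [-0.16,-0.07,-0.02],
    [0,0,0],
  ],
  hand=[1,1,1],
)

```text
clock: 30.05
position: [653.2, 98.2, 244.8]
ee_rot: [0.058, 0.983, -0.009, 0.176]
contact_force: [-6.9, 0.9, 7.0]
gripper_width: 20.4
grasp_force: 62.0
```

```bash
python3 circ.py 6.8 7.1 3; python3 -c "
from look import *
p,H=tab()
np.save('H.npy',H);save(p['frame'],'pics/w10.png')"
```

```text
crank est 0.526 r 45.4 [22.8 39.2 97.9] F [-2.6  0.   9.5] w 20.4 30.05 [ 0.29 -0.75 -2.35]
[[-0.15, -0.1, -0.02], [-0.14, -0.11, -0.02], [-0.13, -0.12, -0.02]]
CORR 6.809 [[-0.16, -0.11, 0.13], [-0.14, -0.11, -0.02], [-0.12, -0.12, -0.02]]
scene orange 17 [28.4 62.4 59.9] upslope pts 77 case pts 85
top orange 19 [23.5 58.3 61.6] upslope pts 25 case pts 20
wrist orange 454 [24.2 63.  59. ] upslope pts 556 case pts 3114
```

>>> apply_moves(
  delta_rot=[
    [0,0,0],
    [0,0,0],
    [0,0,0],
    [0,0,0],
    [0,0,0],
    [0,0,0],
    [0,0,0],
    [0,0,0],
    [0,0,0],
    [0,0,0],
    [0,0,0],
    [0,0,0],
    [0,0,0],
  ],
  xyz=[
    [0,0,0],
    [0,0,0],
    [0,0,0],
    [0,0,0],
    [0,0,-0.3],
    [0,0,-0.6],
    [0,0,-0.8],
    [0,0,-0.8],
    [0,0,-0.8],
    [0,0,-0.8],
    [0,0,-0.8],
    [0,0,-0.3],
    [0,0,0],
  ],
  hand=[-0.1,-0.1,-0.1,-0.1,-0.1,-0.1,-0.1,-0.1,-0.1,-0.1,-0.1,-0.1,-0.1],
)

```text
clock: 31.28
position: [608.8, 102.9, 367.6]
ee_rot: [0.059, 0.982, -0.008, 0.177]
contact_force: [0.2, 0.1, 0.2]
gripper_width: 47.0
grasp_force: 0.0
```

```bash
python3 - <<'E'
from look import *
cst();p,H=tab();save(p['frame'],'pics/w11.png')
hs=cv2.cvtColor(p['frame'],cv2.COLOR_RGB2HSV)
red=((hs[...,0]<8)|(hs[...,0]>172))&(hs[...,1]>150)&(H[...,2]>128)&(H[...,2]<146)&(np.hypot(H[...,0],H[...,1])<80)
c=cv2.minEnclosingCircle(H[red][:,:2].astype(np.float32));print(c,np.arctan2(*c[0]))
ye=(hs[...,0]>18)&(hs[...,0]<35)&(hs[...,1]>150)&(H[...,2]>5)&(H[...,2]<16);print(np.percentile(H[ye][:,2],[5,50,95]))
E
```

```text
crank est 0.865 r 59.7 [ 45.4  38.7 226.7] F [0.2 0.1 0.1] w 47.0 31.2833 [ 0.24 -1.03 -2.31]
scene orange 19 [27.7 63.  60. ] upslope pts 77 case pts 87
top orange 25 [19.1 57.2 62.8] upslope pts 27 case pts 73
wrist orange 257 [24.8 61.7 58.9] upslope pts 338 case pts 1125
((24.30644416809082, 38.65678405761719), 10.87913703918457) 0.5613097768260307
[ 8.69773388 10.02662133 12.52492625]
```

View pics/w11.png

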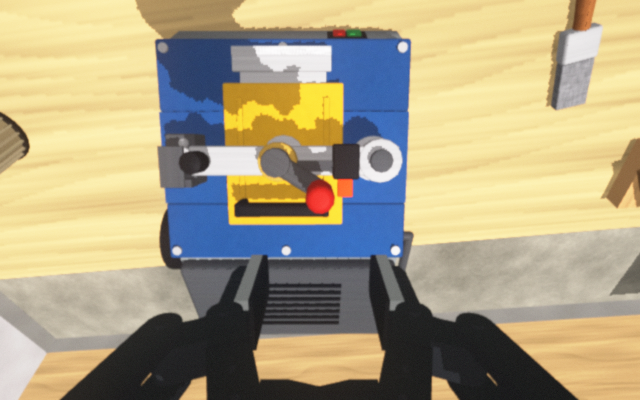

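The picture shows the cover shut with its lip under the ledge at (282,65). The bar is in the keeper at (180,160), the orange tab is out at (345,187), and the gripper is clear.

```bash
python3 -c "
from bench import arm
print(arm.job_done())"
```

```text
the job is handed in; nothing more can be done
None
```

The job is done and handed in at about 31 s: the cover is hooked under the ledge and shut, the bar is in its keeper, and the crank was stopped at about 6.8 rad, within 0.2 rad of the orange tab popping out. The robot is touching nothing, and the jar, brush and old filter were never touched.

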